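# Mount the tube carrier on the loading deck and ratchet its clamp tight

### The job

First mount the tube carrier on the loading deck: lower its two keyholes over the two headed studs until the plate lies flat, then slide it away from the clamp as far as it goes so that it is locked behind the heads, and let go. The ratchet is set to loosen: next flip its thumb lever fully over to the other (tightening) side, then pump the handle to and fro until the clamp's sprung pad bears on the carrier and is pushed right in, and let go of everything. Leave the bottle, the tip box and the beaker where they are.

Things in the scene. Friction and masses are not known exactly. Their poses are not given: they have to be found in the camera images.
- deck: The fixed grey loading deck, 150 (x) x 310 (y) x 12 mm thick, flat on the bench; a white ratchet housing, 84 x 84 mm, its top 50 mm above the bench, stands on it at y -100 mm. Origin: centre of its underside; its y axis runs from the ratchet towards the two studs. Place and yaw vary.
- stud_a (a point): Foot of the headed steel stud nearer the robot (deck frame x -36, y 35 mm), on the deck's top face (12 mm above the bench). Each stud: neck 9 mm diameter and 8.5 mm high, then a head 20 mm diameter and 8 mm high with a bevelled top; the head's top is 16.5 mm above this point.
- stud_b (a point): Foot of the other, identical stud (deck frame x +36, y 35 mm).
- carrier_grip (a point): Loose tube carrier, 0.45 kg: aluminium plate 120 (x) x 140 (y) x 6 mm; on its middle a grey tube rack 26 (x) x 112 (y) mm, its top 56 mm above the plate's underside, with five capped tubes up to 22 mm higher. This point: on the plate's centre, 40 mm above its underside; grip the rack here across its 26 mm width. At the -y end of the plate an upright flange, 70 mm wide, 26 mm high.
- slot_a (a point): End of the carrier's keyhole slot at carrier x -36 mm: on the plate's underside, y -34.5 mm, 40 mm below carrier_grip. It meets stud_a when home. The keyhole's round entry, 28 mm across, is centred 26.5 mm to +y of this point (carrier y -8 mm); the slot is 12 mm wide. Mount: axes parallel to the deck's, entries over the heads, lower, slide 26.5 mm to the deck's +y.
- slot_b (a point): The same for the other keyhole, at carrier x +36 mm; it meets stud_b when home.
- ratchet_axis (a point): Vertical axis of the ratchet, at the housing's top (50 mm above the bench; deck frame x 0, y -100 mm). The steel handle, the toothed wheel (16 teeth) and the pawl turn above it.
- handle (a joint): Handle angle, rad, stops at -0.55 and 0.55. 0: from the ratchet axis to the deck's -x; grows clockwise from above, the post going to the deck's +y. With the lever set to tighten, strokes that way tighten (4 to 7 N at the post; 1 rad moves the jaw 20 mm), after up to one tooth (0.39 rad) of idle travel; strokes back click freely. About three strokes.
- handle_post (a point): Black upright round post at the handle's end, 22 mm diameter, 62 mm high, its top 119 mm above the bench; this point is on its centre line 28 mm below the top, 140 mm from the ratchet axis.
- pawl (a joint): Thumb lever of the pawl, rad: 0 = set to loosen (the start), 0.8 = set to tighten; it snaps over at 0.4 and may rest at about 0.55 when its pawl stands on a tooth. Its pivot is on the handle, 46 mm from the ratchet axis, and it points back over the axis. Seen from above it turns clockwise on its pivot as the value grows.
- lever_tab (a point): Middle of the upright steel tab, 13 x 13 x 30 mm, at the thumb lever's free end, 62 mm from its pivot; its top is 15 mm above this point. Looking from the ratchet axis to the post, it starts 24 mm right of the handle's centre line and must be pushed 48 mm, to 24 mm left (handle towards the robot: from the deck's +y side to its -y side). 1 to 2 N does it.
- pad_face (a point): Middle of the black face, 50 x 20 mm, of the clamp's sprung pad, which moves along the deck's +y towards the carrier's flange.
- jaw (a joint): Advance of the clamp jaw out of the housing along the deck's +y, m: 0 at the start, grows as the ratchet is tightened. With the carrier home the pad touches its flange at about 0.0345.
- pad (a joint): How far the sprung pad is pushed back into the jaw, m: 0 free, 0.006 fully in (about 11 N), where the handle suddenly goes stiff.
- reagent_bottle: Bystander: white bottle, 64 mm diameter, 130 mm high; origin under its centre.
- tip_box: Bystander: clear box with a grey lid, 87 x 122 x 62 mm; origin under its centre.
- beaker: Bystander: white beaker, 70 mm diameter, 85 mm high; origin under its centre.
Mind the look-alikes: they are no part of the job. Leave any red or yellow look-alike of the part that bears carrier_grip alone.

How it is judged:
On the way, in this order (a step that is already met when the one before it is completed fails the run):
1. the carrier lies on the deck, locked behind both stud heads (distance between slot_a and stud_a below 0.008 m and distance between slot_b and stud_b below 0.008 m and contact force between the fingers and carrier below 0.1 N), for 0.2 s.
2. the thumb lever is flipped to tighten, before the clamp has been advanced (value of joint pawl above 0.5 rad and value of joint jaw below 0.01 m), for 0.2 s.
3. the pad is pressed in against the carrier (value of joint pad above 0.0045 m and contact force between pad and carrier above 5 N), for 0.2 s.
At the end, for the whole second after the job is handed in: Both slot ends are within 5 mm of their studs with the plate down on the deck, the thumb lever is on the tightening side (over 0.5 rad), and the pad is pushed in at least 4.5 of its 6 mm, pressing on the carrier with more than 5 N; the carrier is at rest and everything is released (all of step 3 and distance between slot_a and stud_a below 0.005 m and distance between slot_b and stud_b below 0.005 m and value of joint pawl above 0.5 rad and linear speed of carrier below 0.02 m/s); the robot touches nothing.
It fails at once if a bystander is moved more than 30 mm (distance of any of reagent_bottle, tip_box, beaker from where it was at the start of the episode above 0.03 m).
It also fails if it takes over 66 s, if anything falls off the work surface, if the arm or the gripper's body presses on something with over 40 N, if the wrist force passes 120 N, or if a joint passes its speed limit or range.

### The arm

A 7-joint arm with a two-finger parallel gripper is mounted at the origin on the work surface. World frame = base frame: x ahead of the robot, y to its left, z up, the work surface at z = 0. Lengths are in m, angles in rad, forces in N, time in s.
With the tool pointing down it reaches from about 0.4 to 0.85 m from the base axis. Payload 10.4 kg.
Tool frame: the origin (TCP) lies midway between the tips of the shut fingers; the grasp point (between the pads) lies 19 mm behind it; z points along the fingers, y is the direction in which the jaws open and shut (so a half turn about z gives the same grasp; the last joint's range is limited). The gripper opens to 85 mm and grips with 20 to 120 N. Pads are 22 mm wide; open, the fingers measure 114 mm over their backs; the gripper's body (76 mm by 85 mm) begins 54 mm behind the grasp point. The pads swing forward as they close: fully open they stand 13 mm farther back than shut.
Start: joints at [1.323, 0.332, -0.065, 1.46, 0.022, 1.35, -0.088], TCP at [0.139, -0.609, 0.231] pointing down, gripper open.
Joint ranges: [-2.6, 2.6], [-0.5, 2.12], [-1.47, 1.34], [0.16, 2.42], [-1.27, 4.41], [0.06, 2.06], [-2.6, 2.6]. Speed limits (rad/s): [2.22, 2.22, 2.79, 2.79, 3.14, 3.14, 3.14].

### API

Orientations are given as a unit quaternion [x, y, z, w].
In Python, from workcell import manip, viewer gives the robot as it stands.
- The arm moves only by the tool move_arm, never from a script. Its argument "deltas" is a list of rows, each a list of 7 numbers: the shift along the tool's x, y, z in m, then the turn, a rotation vector about the tool's x, y, z in degrees, then the opening, from -1 (shut) to 1 (fully open). In form: [[dx, dy, dz, wx, wy, wz, gripper], ...]. A call has 1 to 10 rows; each row shifts and turns the commanded pose from where the row before left it, along the tool's axes as they then stand; what a row does not reach is not made up. A row lasts 1/8 s, in which the tool goes at most 62.5 mm and 10.7 degrees, less where a joint would pass 70% of its speed; a pose out of reach is approached as far as the arm can. A call with a gripper value outside its range is refused whole. The fingers move at their own pace and stop on an object; "force" is the grip in N (left out, the last holds). Time passes only in rows, so rows that do not move let the fingers close. It gives the time, the measured TCP pose, the force and the opening at its end, in the units of the state.
- manip.get_obs(): the state, without advancing time (a new reading comes with each control period).
- viewer.camera(name): name is "side" or "top" or "wrist"; returns (picture, depth): 384x512x3 uint8, red, green, blue; 384x512 float32, m along the optical axis (not along the pixel's ray), 0 where there is no reading.
- viewer.calibration(name): a dict with "fx", "fy", "cx", "cy" (pixels), "R" (3x3) and "t" (3): a world point X has camera coordinates R X + t; the wrist camera has in their place "T_tool_cam" (4x4, takes a point from camera to tool coordinates, whose origin is the TCP and whose axes are the flange's). Camera axes: x right, y down, z forward; pixel columns grow to the right and rows downward; lengths in m; the calibration is good to about 2 mm. A picture is of the moment at which its call begins: read the wrist's pose just before it. calibration takes no time and is no camera call.
- manip.hand_in(): hands the job in, once; it reports no verdict.
The state is a dict: "clock": time; "joint_pos": joint angles; "joint_velocities": joint speeds; "tau": joint torques, N m; "position": TCP position; "ee_rot": TCP orientation; "ft_force": force on the tool from outside, world axes, zero at the start; "torque": the same for the moment, N m; "grip_width": opening from 0.0 (shut) to 1.0 (fully open).
Only numpy, scipy, OpenCV 4.12 (cv2) and the standard library are available. Lean on these libraries where they do the work, as an engineer would, in place of code of your own. Each camera call takes 0.05 s, during which the arm holds its last target.

## Working session

There is one attempt and no reset: what is moved stays moved. The work goes in short steps, Python scripts to look and compute and a tool call to move; the robot and the scene stay as the last step left them, time stands still between calls to the robot, and variables do not carry over. Pictures are saved under pics/ and viewed, and the job is handed in when it is done.

Besides the shell and the picture viewer there is one more tool, called after "Request:" in YAML: its name, and indented under it one key for each argument. move_arm: Moves the arm, as the interface text tells. Its arguments: {"type":"object","properties":{"deltas":{"type":"array"},"force":{"type":"number"}},"required":["deltas"]}

```bash
ls; mkdir -p pics; python3 - <<'E'
from workcell import manip, viewer
import cv2,numpy as np,pickle
o=manip.get_obs();print(o)
for n in ("top","side","wrist"):
    p,d=viewer.camera(n);c=viewer.calibration(n);print(n,c)
    cv2.imwrite(f"pics/{n}0.png",p[:,:,::-1]);np.savez(f"{n}0.npz",p=p,d=d)
E
```

```text
pics
{'clock': 0.0, 'joint_pos': array([ 1.32341487,  0.33286607, -0.06470829,  1.46096802,  0.02163257,
        1.34989143, -0.08848392]), 'joint_velocities': array([ 1.24362759e-03, -1.79870035e-05,  1.43523568e-03,  2.15351751e-04,
       -2.19918013e-03,  1.25927528e-04, -1.95777617e-03]), 'tau': array([-5.88088242e-04, -6.25444007e+01,  4.86669329e-02, -3.91608739e+01,
        1.61418202e-02,  9.94781993e-03, -1.22779900e-05]), 'position': array([ 0.13921114, -0.60890496,  0.23050684]), 'ee_rot': array([ 9.93687600e-01,  1.12180380e-01, -1.28340720e-04, -7.06564981e-04]), 'ft_force': array([-0.29328555,  0.42572852,  0.53039395]), 'torque': array([0.02968535, 0.01673383, 0.01844267]), 'grip_width': 1.0000959607523328}
top {'fx': 480.6234532779511, 'fy': 480.6234532779511, 'cx': 259.0810772729832, 'cy': 194.53482179185335, 'R': array([[ 0.00978464, -0.99986362, -0.0133042 ],
       [-0.99503205, -0.00841742, -0.09919867],
       [ 0.09907316,  0.01420873, -0.9949787 ]]), 't': array([0.02458429, 0.57173088, 1.32621628])}
side {'fx': 424.53463199924494, 'fy': 424.53463199924494, 'cx': 254.83217653661097, 'cy': 186.60646157534882, 'R': array([[ 0.9881654 , -0.15265071, -0.01506336],
       [-0.10920375, -0.63113707, -0.76794566],
       [ 0.1077204 ,  0.76050231, -0.64033785]]), 't': array([-0.55092249,  0.1332381 ,  1.18308756])}
wrist {'fx': 342.0143153896522, 'fy': 342.0143153896522, 'cx': 253.80183148584746, 'cy': 195.04963588727733, 'T_tool_cam': array([[-2.99550130e-04, -9.60463078e-01, -2.78407230e-01,
         7.03137217e-02],
       [ 9.99999412e-01,  2.34354795e-06, -1.08402661e-03,
         6.41497808e-04],
       [ 1.04181999e-03, -2.78407391e-01,  9.60462513e-01,
        -1.43695744e-01],
       [ 0.00000000e+00,  0.00000000e+00,  0.00000000e+00,
         1.00000000e+00]])}
```

View pics/top0.png

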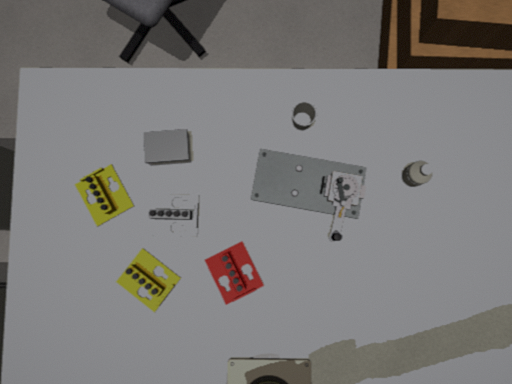

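View pics/side0.png

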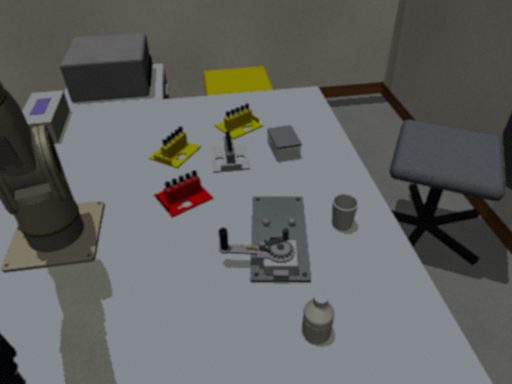

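View pics/wrist0.png

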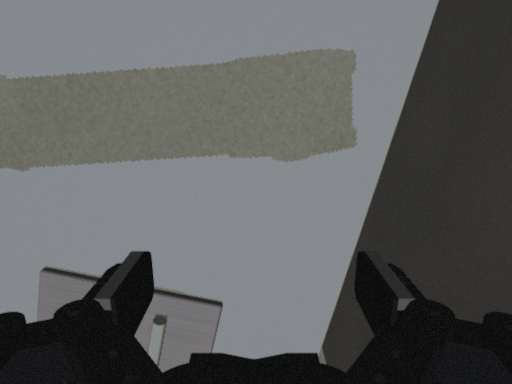

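```bash
cat > h.py <<'E'
import numpy as np,cv2
from workcell import manip,viewer
from scipy.spatial.transform import Rotation as Ro
def ray(c,u,v,z,Rt=None):
    R=np.array(c["R"]);t=np.array(c["t"])
    d=R.T@np.array([(u-c["cx"])/c["fx"],(v-c["cy"])/c["fy"],1.]);o=-R.T@t
    return o+d*(z-o[2])/d[2]
def proj(c,X):
    q=np.array(c["R"])@np.array(X)+np.array(c["t"]);return q[0]/q[2]*c["fx"]+c["cx"],q[1]/q[2]*c["fy"]+c["cy"]
def wristcal(o):
    c=dict(viewer.calibration("wrist"));T=c["T_tool_cam"]
    Rt=Ro.from_quat(o["ee_rot"]).as_matrix()
    Rwc=Rt@T[:3,:3];p=o["position"]+Rt@T[:3,3]
    c["R"]=Rwc.T;c["t"]=-Rwc.T@p;return c
def shot(n,f):
    o=manip.get_obs();p,d=viewer.camera(n)
    c=wristcal(o) if n=="wrist" else viewer.calibration(n)
    cv2.imwrite(f"pics/{f}.png",p[:,:,::-1]);np.savez(f"{f}.npz",p=p,d=d);return p,d,c,o
def cloud(c,d):
    v,u=np.mgrid[:d.shape[0],:d.shape[1]]
    P=np.stack([(u-c["cx"])/c["fx"]*d,(v-c["cy"])/c["fy"]*d,d],-1)
    return (P-np.array(c["t"]))@np.array(c["R"])
def crop(f,x0,y0,x1,y1,s,out):
    im=cv2.imread(f"pics/{f}.png")[y0:y1,x0:x1];cv2.imwrite(f"pics/{out}.png",cv2.resize(im,None,fx=s,fy=s,interpolation=cv2.INTER_CUBIC))
E
python3 - <<'E'
from h import *
crop("top0",130,180,220,250,7,"cA");crop("top0",240,135,380,250,5,"cD")
z=np.load("top0.npz");c=viewer.calibration("top");P=cloud(c,z["d"])
for u,v in [(150,212),(190,213),(185,203),(185,225),(170,202),(300,168),(295,193),(346,187),(337,237),(280,180),(230,300),(340,183)]: print(u,v,P[v,u].round(3))
E
```

```text
150 212 [0.517 0.325 0.077]
190 213 [0.516 0.22  0.051]
185 203 [0.548 0.243 0.001]
185 225 [0.485 0.241 0.002]
170 202 [0.55  0.286 0.001]
300 168 [ 0.648 -0.085  0.031]
295 193 [ 0.577 -0.071  0.029]
346 187 [ 0.59  -0.208  0.07 ]
337 237 [ 0.453 -0.175  0.122]
280 180 [ 0.615 -0.029  0.012]
230 300 [0.276 0.108 0.012]
340 183 [ 0.6   -0.191  0.075]
```

View pics/cA.png

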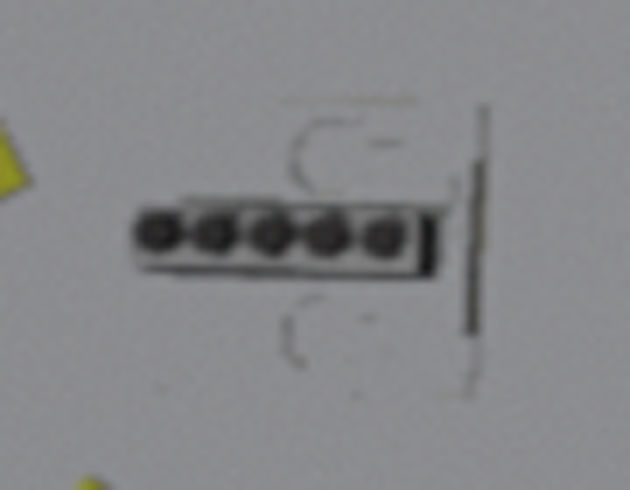

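View pics/cD.png

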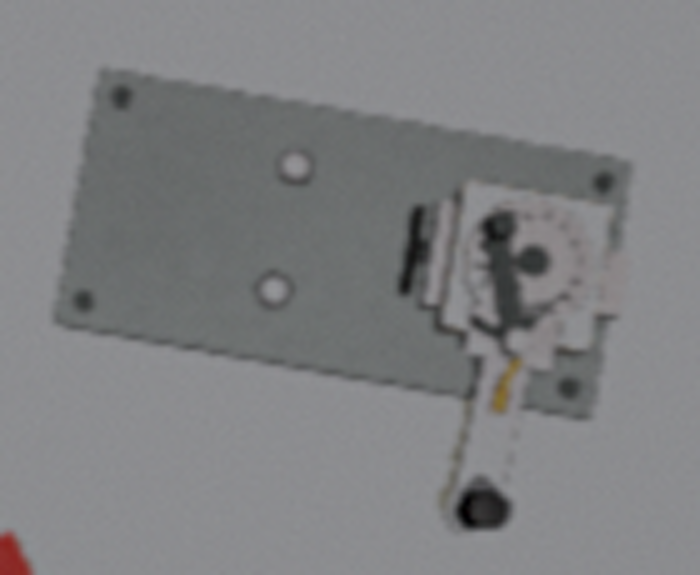

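```bash
python3 - <<'E'
from h import *
for n in("top","side"):
    z=np.load(n+"0.npz");c=viewer.calibration(n);P=cloud(c,z["d"]);ok=z["d"]>0
    def reg(x0,x1,y0,y1,z0,z1): return P[ok&(P[...,0]>x0)&(P[...,0]<x1)&(P[...,1]>y0)&(P[...,1]<y1)&(P[...,2]>z0)&(P[...,2]<z1)]
    def rect(Q,name):
        if len(Q)<5: print(name,len(Q));return
        r=cv2.minAreaRect((Q[:,:2]*1000).astype(np.float32));print(n,name,len(Q),"ctr",np.round(r[0],1),"size",np.round(r[1],1),"ang",round(r[2],2),"zmed",Q[:,2].mean().round(4))
    rect(reg(.45,.6,.18,.38,.045,.062),"racktop")
    rect(reg(.45,.6,.18,.38,.068,.09),"caps")
    rect(reg(.45,.7,-.3,.1,.008,.016),"deck")
    rect(reg(.62,.68,-.11,-.06,.024,.035),"studb");rect(reg(.55,.61,-.10,-.04,.024,.035),"studa")
    rect(reg(.4,.5,-.23,-.13,.10,.13),"post")
    rect(reg(.52,.68,-.28,-.13,.046,.054),"housing")
    rect(reg(.57,.66,-.23,-.16,.085,.13),"tab")
E
```

```text
top racktop 228 ctr [513.9 274.7] size [111.2  26.2] ang 88.93 zmed 0.0557
top caps 157 ctr [513.6 275.8] size [103.4  16.2] ang 88.01 zmed 0.0774
top deck 3545 ctr [ 576.8 -100.4] size [399.6 243.5] ang 89.41 zmed 0.0122
top studb 35 ctr [647.8 -82.7] size [17.7 17. ] ang 2.61 zmed 0.0284
top studa 34 ctr [577.8 -71.3] size [18.  15.9] ang 19.73 zmed 0.0287
top post 60 ctr [ 454.6 -176.7] size [19.2 18.5] ang 89.76 zmed 0.1168
top housing 310 ctr [ 576.6 -207.1] size [ 84.4 111.9] ang 80.42 zmed 0.0504
top tab 31 ctr [ 606.7 -188.5] size [12.6 12.9] ang 7.26 zmed 0.1021
side racktop 92 ctr [511.5 276.9] size [115.3  25.9] ang 88.93 zmed 0.0546
side caps 91 ctr [511.3 276.2] size [105.   15.7] ang 89.06 zmed 0.0764
side deck 2996 ctr [ 605.  -111.4] size [311.3 149.9] ang 80.26 zmed 0.012
side studb 30 ctr [646. -84.] size [19.1 17.6] ang 34.66 zmed 0.0279
side studa 30 ctr [575.8 -70.3] size [14.6 17.4] ang 31.55 zmed 0.0276
side post 89 ctr [ 451.8 -177.9] size [19.4 21.8] ang 32.24 zmed 0.1137
side housing 308 ctr [ 576.5 -207.1] size [ 86.8 108.3] ang 80.5 zmed 0.0499
side tab 55 ctr [ 604.5 -189.4] size [14.  14.2] ang 15.34 zmed 0.0989
```

```bash
cat >> h.py <<'E'
def axes(phi):
    a=np.radians(phi);return np.array([[np.cos(a),np.sin(a),0],[np.sin(a),-np.cos(a),0],[0,0,-1]])
def phi_of(o):
    R=Ro.from_quat(o["ee_rot"]).as_matrix();return np.degrees(np.arctan2(R[1,0],R[0,0])),R
def plan(wps,g,start=None):
    """wps: list of (x,y,z,phi,n)"""
    o=manip.get_obs()
    if start is None: p=np.array(o["position"]);ph,R=phi_of(o);print("start",p.round(4),round(ph,2),"tilt",np.degrees(np.arccos(-R[2,2])).round(2))
    else: p=np.array(start[:3]);ph=start[3]
    p=p.copy()
    for x,y,z,f,n in wps:
        print("->",x,y,z,f)
        p0=p.copy();f0=ph
        for i in range(1,n+1):
            tp=p0+(np.array([x,y,z])-p0)*i/n;tf=f0+(f-f0)*i/n
            A=axes(ph);d=np.round(A@(tp-p),4 if n<3 else 3);w=np.round(-(tf-ph),1)
            p=p+A.T@d;ph=ph-w
            print([float(d[0]),float(d[1]),float(d[2]),0,0,float(w),g],end=",\n" if i%10 else ",\n--\n")
    print("end",p.round(4),round(ph,2))
E
python3 - <<'E'
from h import *
plan([(.48,-.15,.26,51,10),(.513,.276,.23,88.9,9)],1)
E
```

```text
start [ 0.1393 -0.609   0.2307] 12.88 tilt 0.06
-> 0.48 -0.15 0.26 51
[0.043, -0.037, -0.003, 0, 0, -3.8, 1],
[0.046, -0.034, -0.003, 0, 0, -3.8, 1],
[0.048, -0.031, -0.003, 0, 0, -3.8, 1],
[0.05, -0.028, -0.003, 0, 0, -3.8, 1],
[0.052, -0.025, -0.003, 0, 0, -3.9, 1],
[0.053, -0.021, -0.003, 0, 0, -3.8, 1],
[0.055, -0.017, -0.002, 0, 0, -3.8, 1],
[0.055, -0.014, -0.003, 0, 0, -3.8, 1],
[0.056, -0.01, -0.003, 0, 0, -3.8, 1],
[0.057, -0.006, -0.003, 0, 0, -3.8, 1],
--
-> 0.513 0.276 0.23 88.9
[0.039, -0.027, 0.003, 0, 0, -4.2, 1],
[0.041, -0.024, 0.004, 0, 0, -4.2, 1],
[0.043, -0.021, 0.003, 0, 0, -4.2, 1],
[0.044, -0.018, 0.003, 0, 0, -4.3, 1],
[0.045, -0.014, 0.004, 0, 0, -4.2, 1],
[0.046, -0.011, 0.003, 0, 0, -4.2, 1],
[0.047, -0.008, 0.003, 0, 0, -4.2, 1],
[0.047, -0.004, 0.003, 0, 0, -4.2, 1],
[0.048, -0.001, 0.004, 0, 0, -4.2, 1],
end [0.5126 0.2765 0.2297] 88.88
```

Candidates for the carrier in the top view: yellow (104,195), yellow (149,280), red (234,273) and the aluminium/grey one (172,213). I choose the aluminium/grey one. Crop cA confirms a grey rack, 5 caps and the flange on its right, with depth sizes 111x26 mm and top 56 mm.

Request:
move_arm:
  deltas:
    - [0.043, -0.037, -0.003, 0, 0, -3.8, 1]
    - [0.046, -0.034, -0.003, 0, 0, -3.8, 1]
    - [0.048, -0.031, -0.003, 0, 0, -3.8, 1]
    - [0.05, -0.028, -0.003, 0, 0, -3.8, 1]
    - [0.052, -0.025, -0.003, 0, 0, -3.9, 1]
    - [0.053, -0.021, -0.003, 0, 0, -3.8, 1]
    - [0.055, -0.017, -0.002, 0, 0, -3.8, 1]
    - [0.055, -0.014, -0.003, 0, 0, -3.8, 1]
    - [0.056, -0.01, -0.003, 0, 0, -3.8, 1]
    - [0.057, -0.006, -0.003, 0, 0, -3.8, 1]

```text
clock: 1.4
position: [0.4805, -0.1487, 0.2605]
ee_rot: [0.902, 0.431, -0.0, 0.0]
ft_force: [0.2, -0.7, 0.0]
grip_width: 1.001
```

Request:
move_arm:
  deltas:
    - [0.039, -0.027, 0.003, 0, 0, -4.2, 1]
    - [0.041, -0.024, 0.004, 0, 0, -4.2, 1]
    - [0.043, -0.021, 0.003, 0, 0, -4.2, 1]
    - [0.044, -0.018, 0.003, 0, 0, -4.3, 1]
    - [0.045, -0.014, 0.004, 0, 0, -4.2, 1]
    - [0.046, -0.011, 0.003, 0, 0, -4.2, 1]
    - [0.047, -0.008, 0.003, 0, 0, -4.2, 1]
    - [0.047, -0.004, 0.003, 0, 0, -4.2, 1]
    - [0.048, -0.001, 0.004, 0, 0, -4.2, 1]

```text
clock: 2.52
position: [0.5128, 0.2774, 0.23]
ee_rot: [0.713, 0.701, -0.0, 0.0]
ft_force: [1.0, -0.1, -0.7]
grip_width: 0.999
```

```bash
python3 - <<'E'
from h import *
p,d,c,o=shot("wrist","w1")
print(o["clock"],o["position"],phi_of(o)[0],o["joint_pos"].round(2))
P=cloud(c,d);ok=d>0
def rect(m,name):
    Q=P[m];r=cv2.minAreaRect((Q[:,:2]*1000).astype(np.float32));print(name,len(Q),np.round(r[0],1),np.round(r[1],1),round(r[2],2),Q[:,2].mean().round(4))
near=ok&(abs(P[...,0]-.513)<.1)&(abs(P[...,1]-.276)<.12)
rect(near&(P[...,2]>.05)&(P[...,2]<.062),"rack");rect(near&(P[...,2]>.07)&(P[...,2]<.085),"caps")
rect(near&(P[...,2]>.003)&(P[...,2]<.010),"plate");rect(near&(P[...,2]>.02)&(P[...,2]<.03)&(P[...,1]<.24),"flange")
E
```

```text
2.525 [0.51282912 0.27736727 0.23004298] 88.97087346360784 [ 0.16  0.38 -0.92  1.54  0.3   1.38 -0.81]
rack 1762 [511.6 278.2] [111.2  26. ] 88.97 0.0571
caps 1404 [511.7 278. ] [103.6  15.7] 88.65 0.0786
plate 9758 [512.6 276.4] [238.8 199.3] 89.89 0.0071
flange 333 [510.3 209.2] [ 6.7 69.9] 89.29 0.0262
```

View pics/w1.png

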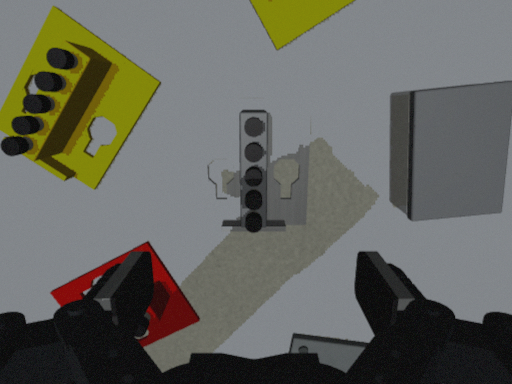

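Request:
move_arm:
  deltas:
    - [0, 0, 0.05, 0, 0, 0, 1]
    - [0, 0, 0.05, 0, 0, 0, 0.6]
    - [0, 0, 0.05, 0, 0, 0, 0.4]
    - [0, 0, 0.04, 0, 0, 0, 0.2]
    - [0, 0, 0.019, 0, 0, 0, 0]
    - [0, 0, 0, 0, 0, 0, -0.6]
    - [0, 0, 0, 0, 0, 0, -1]
    - [0, 0, 0, 0, 0, 0, -1]
    - [0, 0, 0, 0, 0, 0, -1]
  force: 60

```text
clock: 3.7
position: [0.5129, 0.2762, 0.0218]
ee_rot: [0.714, 0.7, 0.0, 0.0]
ft_force: [-0.3, 0.7, -6.1]
grip_width: 0.294
```

```bash
python3 - <<'E'
from h import *
plan([(.513,.2765,.12,88.9,3),(.6134,-.069,.12,80.3,8),(.6134,-.069,.075,80.3,2)],-1)
E
```

```text
start [0.5129 0.2762 0.0218] 88.87 tilt 0.04
-> 0.513 0.2765 0.12 88.9
[0.0, 0.0, -0.033, 0, 0, -0.0, -1],
[0.0, 0.0, -0.032, 0, 0, -0.0, -1],
[0.0, 0.0, -0.033, 0, 0, -0.0, -1],
-> 0.6134 -0.069 0.12 80.3
[-0.043, 0.013, -0.0, 0, 0, 1.1, -1],
[-0.043, 0.015, -0.0, 0, 0, 1.0, -1],
[-0.042, 0.015, -0.0, 0, 0, 1.1, -1],
[-0.042, 0.015, -0.0, 0, 0, 1.1, -1],
[-0.042, 0.017, -0.0, 0, 0, 1.1, -1],
[-0.041, 0.017, -0.0, 0, 0, 1.0, -1],
[-0.041, 0.018, -0.0, 0, 0, 1.1, -1],
[-0.041, 0.019, -0.0, 0, 0, 1.1, -1],
-> 0.6134 -0.069 0.075 80.3
[-0.0, 0.0002, 0.0224, 0, 0, -0.0, -1],
[-0.0, 0.0001, 0.0224, 0, 0, -0.0, -1],
end [ 0.6134 -0.069   0.075 ] 80.27
```

Request:
move_arm:
  deltas:
    - [0, 0, -0.033, 0, 0, 0, -1]
    - [0, 0, -0.032, 0, 0, 0, -1]
    - [0, 0, -0.033, 0, 0, 0, -1]
    - [-0.043, 0.013, 0, 0, 0, 1.1, -1]
    - [-0.043, 0.015, 0, 0, 0, 1.0, -1]
    - [-0.042, 0.015, 0, 0, 0, 1.1, -1]
    - [-0.042, 0.015, 0, 0, 0, 1.1, -1]
    - [-0.042, 0.017, 0, 0, 0, 1.1, -1]
    - [-0.041, 0.017, 0, 0, 0, 1.0, -1]
    - [-0.041, 0.018, 0, 0, 0, 1.1, -1]

```text
clock: 4.95
position: [0.6004, -0.0269, 0.1196]
ee_rot: [0.758, 0.652, 0.0, 0.0]
ft_force: [1.3, 1.2, -5.4]
grip_width: 0.301
```

Request:
move_arm:
  deltas:
    - [-0.041, 0.019, 0, 0, 0, 1.1, -1]
    - [0, 0, 0.0224, 0, 0, 0, -1]
    - [0, 0, 0.0224, 0, 0, 0, -1]
    - [0, 0, 0, 0, 0, 0, -1]

```text
clock: 5.45
position: [0.6112, -0.0678, 0.0724]
ee_rot: [0.764, 0.645, -0.001, -0.002]
ft_force: [-0.3, 0.3, -5.7]
grip_width: 0.297
```

```bash
python3 - <<'E'
from h import *
for n in("top","side","wrist"):
    p,d,c,o=shot(n,n+"2")
    P=cloud(c,d);ok=d>0
    def rect(x0,x1,y0,y1,z0,z1,name):
        Q=P[ok&(P[...,0]>x0)&(P[...,0]<x1)&(P[...,1]>y0)&(P[...,1]<y1)&(P[...,2]>z0)&(P[...,2]<z1)]
        if len(Q)<5: print(name,len(Q));return
        r=cv2.minAreaRect((Q[:,:2]*1000).astype(np.float32));print(n,name,len(Q),np.round(r[0],1),np.round(r[1],1),round(r[2],2),Q[:,2].mean().round(4))
    rect(.56,.66,-.16,.02,.1,.117,"rack");rect(.52,.7,-.16,.02,.052,.068,"plate");rect(.56,.66,-.16,.02,.123,.14,"caps")
print(o["clock"],o["position"],phi_of(o)[0])
crop("top2",240,135,380,250,5,"cT2");crop("side2",200,150,360,300,5,"cS2")
E
```

```text
top rack 60 [619.2 -27.7] [28.2 29.2] 0.23 0.1075
top plate 538 [618.5 -35.6] [ 71.  120.7] 81.01 0.0582
top caps 30 [620.3 -24.4] [13.3 13.5] 87.35 0.1292
side rack 165 [609.7 -81.6] [51.9 86.5] 10.86 0.108
side plate 873 [611.3 -70.8] [142.8 120.2] 80.47 0.0591
side caps 254 [610.8 -74.5] [82.5 71.3] 29.76 0.1302
wrist rack 8912 [612.7 -52.2] [55.4 86.1] 9.15 0.1107
wrist plate 30493 [613.  -65.6] [134.9 120.9] 80.35 0.0611
wrist caps 20850 [614.4 -47.6] [ 68.1 100.3] 80.92 0.1321
5.55 [ 0.61292753 -0.06782834  0.07484191] 80.36581273657688
```

View pics/cS2.png

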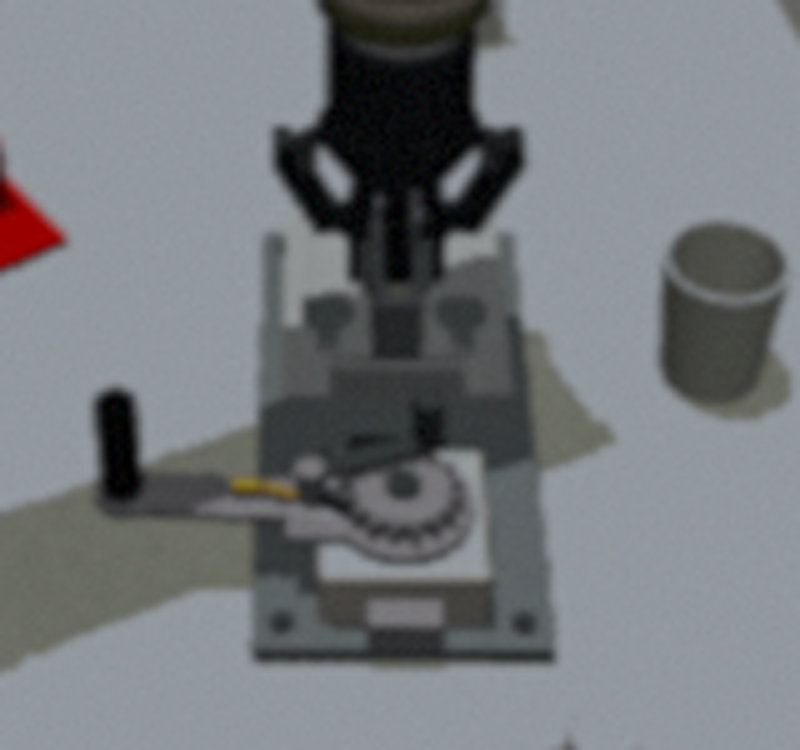

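View pics/wrist2.png

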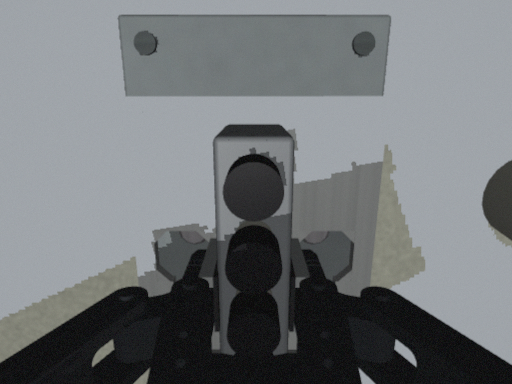

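View pics/cT2.png

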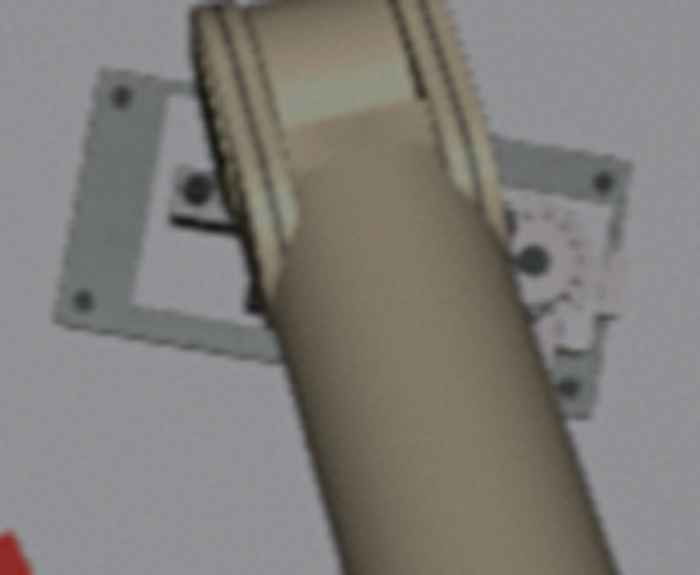

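```bash
python3 - <<'E'
from h import *
o=manip.get_obs();z=np.load("wrist2.npz");c=wristcal(o);P=cloud(c,z["d"]);ok=z["d"]>0
print(o["position"])
crop("wrist2",100,200,400,320,2.6,"cW2")
# top camera z bias ~+1mm
m=ok&(P[...,2]>.008)&(P[...,2]<.018)&(P[...,1]>.0)
v,u=np.nonzero(m);
Q=P[m];print(len(Q),Q[:,2].mean())
g=cv2.cvtColor(z["p"],cv2.COLOR_RGB2GRAY).astype(float)
for uu in (170,210,255,300,340):
    col=g[:,uu-3:uu+4].mean(1);dg=np.abs(np.diff(col));r1=np.argmax(dg[5:30])+5.5;r2=np.argmax(dg[80:110])+80.5
    A=ray(c,uu,r1,.013);B=ray(c,uu,r2,.0605);print(uu,r1,r2,A.round(4),B.round(4))
for rr in (30,45,60,75):
    row=g[rr-2:rr+3].mean(0);dg=np.abs(np.diff(row));a=np.argmax(dg[110:135])+110.5;b=np.argmax(dg[375:400])+375.5
    print(rr,a,b,ray(c,a,rr,.013).round(4),ray(c,b,rr,.013).round(4))
for rr in (150,160,200,210,220):
    row=g[rr-1:rr+2].mean(0);dg=np.abs(np.diff(row));a=np.argmax(dg[205:228])+205.5;b=np.argmax(dg[283:305])+283.5
    print(rr,a,b,ray(c,a,rr,.110).round(4),ray(c,b,rr,.110).round(4))
E
```

```text
[ 0.61331392 -0.0680105   0.07532867]
20366 0.013747607206916864
170 14.5 95.5 [0.5872 0.0508 0.013 ] [0.5882 0.0075 0.0605]
210 14.5 95.5 [0.6086 0.0471 0.013 ] [0.6058 0.0045 0.0605]
255 14.5 95.5 [0.6328 0.043  0.013 ] [0.6255 0.0012 0.0605]
300 14.5 95.5 [0.6569 0.0389 0.013 ] [ 0.6453 -0.0022  0.0605]
340 14.5 95.5 [0.6784 0.0352 0.013 ] [ 0.6628 -0.0052  0.0605]
30 118.5 389.5 [0.5574 0.048  0.013 ] [0.7045 0.023  0.013 ]
45 119.5 387.5 [0.5559 0.0405 0.013 ] [0.7029 0.0155 0.013 ]
60 121.5 386.5 [0.5548 0.0328 0.013 ] [0.7019 0.0078 0.013 ]
75 122.5 384.5 [0.5532 0.025  0.013 ] [ 7.003e-01 -1.000e-04  1.300e-02]
150 212.5 293.5 [ 0.6091 -0.0131  0.11  ] [ 0.6347 -0.0175  0.11  ]
160 212.5 294.5 [ 0.6085 -0.0163  0.11  ] [ 0.6345 -0.0207  0.11  ]
200 214.5 292.5 [ 0.6064 -0.0296  0.11  ] [ 0.6321 -0.034   0.11  ]
210 214.5 290.5 [ 0.6057 -0.0331  0.11  ] [ 0.6309 -0.0374  0.11  ]
220 214.5 291.5 [ 0.605  -0.0366  0.11  ] [ 0.6308 -0.0409  0.11  ]
```

View pics/cW2.png

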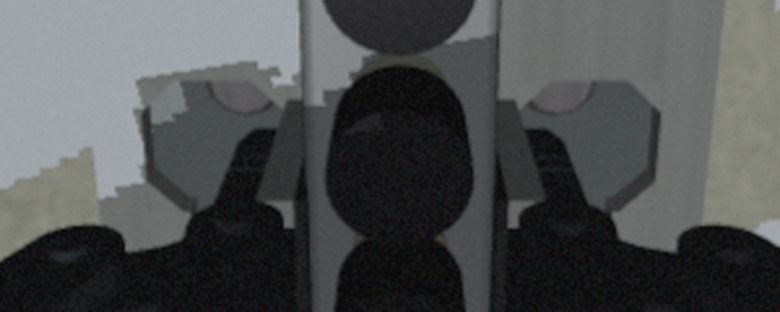

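Request:
move_arm:
  deltas:
    - [0, 0, 0.01, 0, 0, 0, -1]
    - [0, 0, 0.008, 0, 0, 0, -1]
    - [0, 0, 0.008, 0, 0, 0, -1]
    - [0, 0, 0.008, 0, 0, 0, -1]
    - [0, 0, 0.006, 0, 0, 0, -1]
    - [0, 0, 0, 0, 0, 0, -1]

```text
clock: 6.35
position: [0.6125, -0.0688, 0.0339]
ee_rot: [0.764, 0.645, -0.0, -0.0]
ft_force: [0.1, -0.1, -6.2]
grip_width: 0.295
```

```bash
python3 - <<'E'
from h import *
p,d,c,o=shot("side","side3");print(o["position"],o["ft_force"])
P=cloud(c,d);ok=d>0
def rect(x0,x1,y0,y1,z0,z1,name):
        Q=P[ok&(P[...,0]>x0)&(P[...,0]<x1)&(P[...,1]>y0)&(P[...,1]<y1)&(P[...,2]>z0)&(P[...,2]<z1)]
        r=cv2.minAreaRect((Q[:,:2]*1000).astype(np.float32));print(name,len(Q),np.round(r[0],1),np.round(r[1],1),round(r[2],2),np.median(Q[:,2]).round(4))
rect(.54,.7,-.145,.02,.0155,.025,"plate")
crop("side3",200,150,360,300,5,"cS3")
E
```

```text
[ 0.61253901 -0.06883189  0.03392832] [ 0.09030797 -0.13519032 -6.17099409]
plate 705 [616.9 -69.6] [144.6 126.1] 80.98 0.0191
```

View pics/cS3.png

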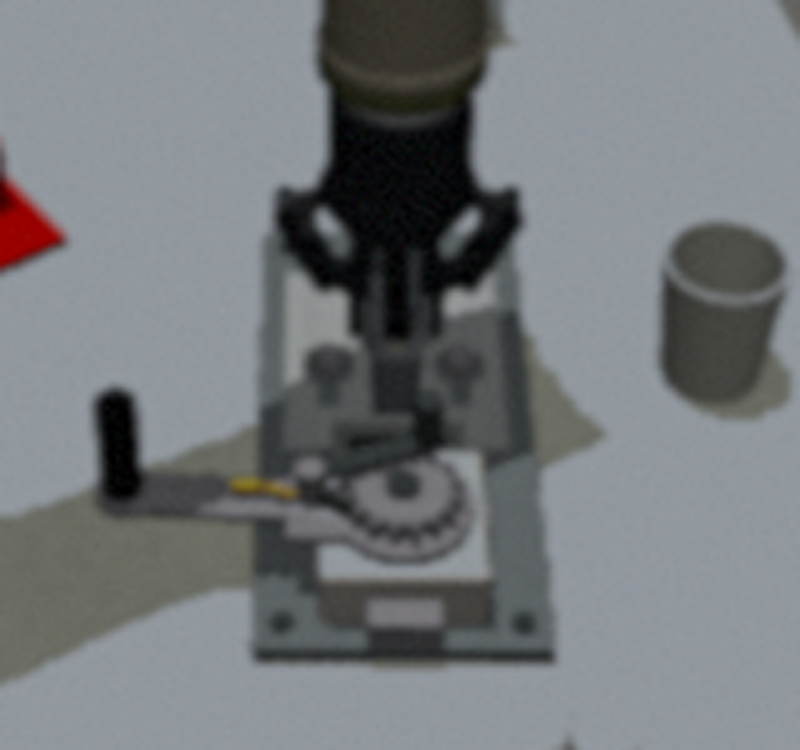

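Request:
move_arm:
  deltas:
    - [0.006, 0, 0, 0, 0, 0, -1]
    - [0.006, 0, 0, 0, 0, 0, -1]
    - [0.006, 0, 0, 0, 0, 0, -1]
    - [0.006, 0, 0, 0, 0, 0, -1]
    - [0, 0, 0, 0, 0, 0, -1]

```text
clock: 7.02
position: [0.617, -0.0442, 0.0346]
ee_rot: [0.764, 0.645, 0.0, -0.0]
ft_force: [-0.6, -0.0, -5.5]
grip_width: 0.296
```

Request:
move_arm:
  deltas:
    - [0.002, 0, 0, 0, 0, 0, -1]
    - [0.001, 0, 0, 0, 0, 0, -1]
    - [0.001, 0, 0, 0, 0, 0, -1]

```text
clock: 7.4
position: [0.6176, -0.0414, 0.0345]
ee_rot: [0.765, 0.645, -0.0, 0.0]
ft_force: [0.1, 0.3, -5.2]
grip_width: 0.296
```

Request:
move_arm:
  deltas:
    - [0.001, 0, 0, 0, 0, 0, -1]
    - [0.001, 0, 0, 0, 0, 0, -1]
    - [0, 0, 0, 0, 0, 0, -1]

```text
clock: 7.78
position: [0.6178, -0.0405, 0.0344]
ee_rot: [0.765, 0.644, -0.001, 0.0]
ft_force: [-0.8, -4.8, -5.3]
grip_width: 0.294
```

```bash
python3 - <<'E'
from h import *
p,d,c,o=shot("side","side4");print(o["position"],o["ft_force"])
crop("side4",230,190,330,270,7,"cS4")
E
```

```text
[ 0.6177711  -0.04050706  0.03437989] [-0.83996496 -4.77073284 -5.33564869]
```

View pics/cS4.png

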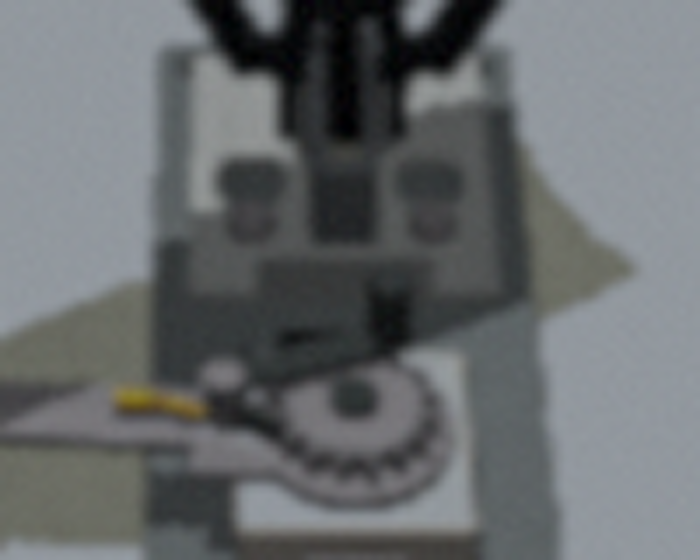

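Request:
move_arm:
  deltas:
    - [0.001, 0, 0.0006, 0, 0, 0, -1]
    - [-0.001, 0, 0, 0, 0, 0, -1]
    - [-0.0005, 0, 0, 0, 0, 0, 0]
    - [0, 0, 0, 0, 0, 0, 0.4]
    - [0, 0, 0, 0, 0, 0, 0.4]
    - [0, 0, 0, 0, 0, 0, 0.4]

```text
clock: 8.57
position: [0.618, -0.0395, 0.0341]
ee_rot: [0.764, 0.645, 0.0, 0.0]
ft_force: [-0.6, 0.5, 0.0]
grip_width: 0.699
```

Request:
move_arm:
  deltas:
    - [0, 0, -0.03, 0, 0, 0, 0.4]
    - [0, 0, -0.05, 0, 0, 0, 0.4]
    - [0, 0, -0.06, 0, 0, 0, 0.4]
    - [0, 0, -0.06, 0, 0, 0, 0]
    - [0, 0, 0, 0, 0, 0, 0]

```text
clock: 9.2
position: [0.6201, -0.039, 0.2393]
ee_rot: [0.764, 0.645, 0.003, 0.003]
ft_force: [-0.4, -0.5, -0.6]
grip_width: 0.494
```

```bash
python3 - <<'E'
from h import *
for n in ("side","wrist"):
    p,d,c,o=shot(n,n+"5")
    P=cloud(c,d);ok=d>0;print(o["position"],o["ft_force"])
    def rect(x0,x1,y0,y1,z0,z1,name):
        Q=P[ok&(P[...,0]>x0)&(P[...,0]<x1)&(P[...,1]>y0)&(P[...,1]<y1)&(P[...,2]>z0)&(P[...,2]<z1)]
        if len(Q)<5:return
        r=cv2.minAreaRect((Q[:,:2]*1000).astype(np.float32));print(n,name,len(Q),np.round(r[0],1),np.round(r[1],1),round(r[2],2),np.median(Q[:,2]).round(4))
    rect(.56,.67,-.14,.05,.064,.071,"rack");rect(.56,.67,-.14,.05,.08,.1,"caps")
    rect(.59,.64,-.205,-.165,.094,.13,"tab"); rect(.4,.5,-.23,-.13,.11,.13,"post")
crop("side5",200,150,360,300,5,"cS5")
E
```

```text
[ 0.62007193 -0.03902376  0.2393205 ] [-0.4338052  -0.50065487 -0.61265865]
side rack 120 [617.2 -42.3] [111.2  25.8] 80.78 0.0677
side caps 149 [617.7 -39.7] [106.5  15.3] 80.8 0.0892
side tab 38 [ 604.4 -188.1] [13.  13.5] 16.47 0.1034
side post 66 [ 451.7 -178.1] [20.1 20.8] 20.62 0.1177
[ 0.61888998 -0.03935173  0.23619895] [ 0.60926446  0.22394261 -0.47410188]
wrist rack 1762 [617.5 -38.6] [110.6  26. ] 80.21 0.069
wrist caps 1507 [617.6 -38.8] [104.   15.6] 79.88 0.091
wrist tab 268 [ 604.6 -186.3] [13.4 14. ] 8.68 0.1053
```

View pics/cS5.png

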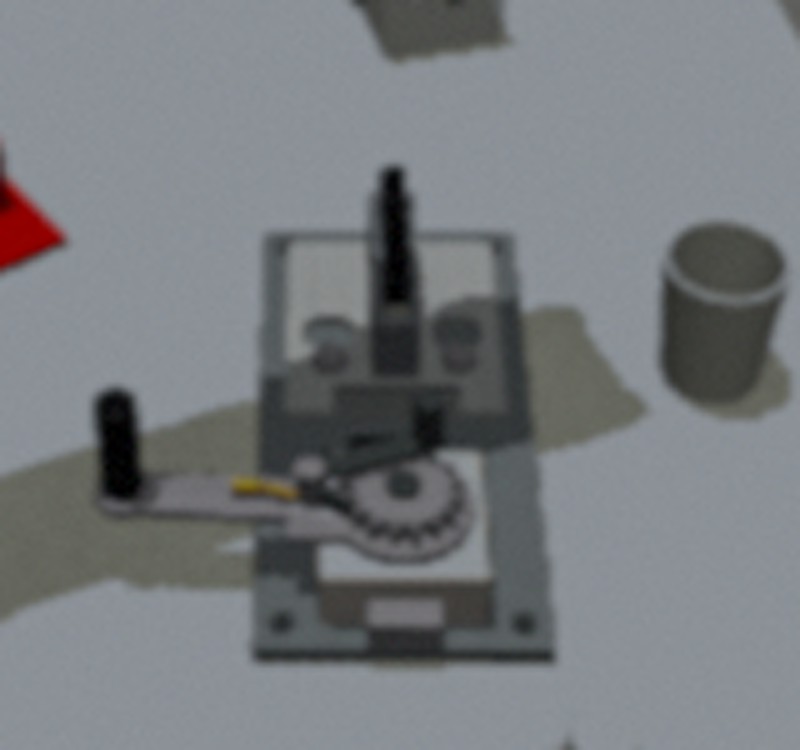

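View pics/wrist5.png

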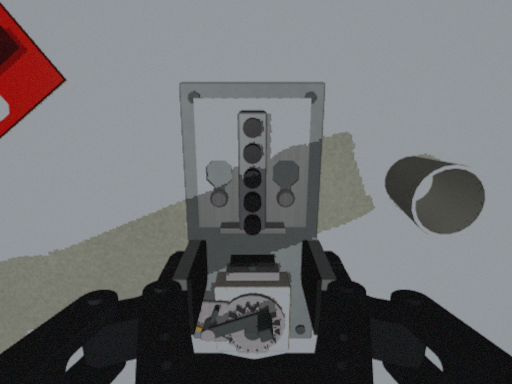

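```bash
python3 - <<'E'
from h import *
z=np.load("wrist5.npz");o=manip.get_obs();c=wristcal(o);P=cloud(c,z["d"])
z2=np.load("side5.npz");c2=viewer.calibration("side");P2=cloud(c2,z2["d"])
for (PP,n) in((P,"w"),(P2,"s")):
    m=(PP[...,0]>.53)&(PP[...,0]<.65)&(PP[...,1]<-.13)&(PP[...,1]>-.25)&(PP[...,2]>.05)&(PP[...,2]<.12)
    h,e=np.histogram(PP[m][:,2],bins=np.arange(.05,.12,.003));print(n,list(zip(e.round(3),h)))
plan([(.612,-.154,.236,80.2,3),(.612,-.154,.086,80.2,4)],-1)
E
```

```text
w [(np.float64(0.05), np.int64(177)), (np.float64(0.053), np.int64(906)), (np.float64(0.056), np.int64(425)), (np.float64(0.059), np.int64(125)), (np.float64(0.062), np.int64(180)), (np.float64(0.065), np.int64(735)), (np.float64(0.068), np.int64(234)), (np.float64(0.071), np.int64(81)), (np.float64(0.074), np.int64(455)), (np.float64(0.077), np.int64(290)), (np.float64(0.08), np.int64(28)), (np.float64(0.083), np.int64(26)), (np.float64(0.086), np.int64(33)), (np.float64(0.089), np.int64(29)), (np.float64(0.092), np.int64(29)), (np.float64(0.095), np.int64(32)), (np.float64(0.098), np.int64(33)), (np.float64(0.101), np.int64(75)), (np.float64(0.104), np.int64(99)), (np.float64(0.107), np.int64(0)), (np.float64(0.11), np.int64(0)), (np.float64(0.113), np.int64(0)), (np.float64(0.116), np.int64(0))]
s [(np.float64(0.05), np.int64(126)), (np.float64(0.053), np.int64(95)), (np.float64(0.056), np.int64(144)), (np.float64(0.059), np.int64(39)), (np.float64(0.062), np.int64(41)), (np.float64(0.065), np.int64(131)), (np.float64(0.068), np.int64(132)), (np.float64(0.071), np.int64(28)), (np.
[... 204 characters left out ...]
p.float64(0.092), np.int64(6)), (np.float64(0.095), np.int64(7)), (np.float64(0.098), np.int64(5)), (np.float64(0.101), np.int64(6)), (np.float64(0.104), np.int64(17)), (np.float64(0.107), np.int64(1)), (np.float64(0.11), np.int64(0)), (np.float64(0.113), np.int64(0)), (np.float64(0.116), np.int64(0))]
start [ 0.618  -0.0397  0.2342] 80.28 tilt 0.06
-> 0.612 -0.154 0.236 80.2
[-0.038, 0.004, -0.001, 0, 0, 0.0, -1],
[-0.038, 0.005, -0.0, 0, 0, 0.1, -1],
[-0.038, 0.004, -0.001, 0, 0, -0.0, -1],
-> 0.612 -0.154 0.086 80.2
[0.0, 0.0, 0.038, 0, 0, -0.0, -1],
[0.0, 0.0, 0.037, 0, 0, -0.0, -1],
[0.0, 0.0, 0.038, 0, 0, -0.0, -1],
[0.0, 0.0, 0.037, 0, 0, -0.0, -1],
end [ 0.6115 -0.1542  0.0862] 80.18
```

Request:
move_arm:
  deltas:
    - [-0.038, 0.004, 0, 0, 0, 0, -1]
    - [-0.038, 0.005, 0, 0, 0, 0, -1]
    - [-0.038, 0.004, 0, 0, 0, 0, -1]
    - [0, 0, 0.038, 0, 0, 0, -1]
    - [0, 0, 0.036, 0, 0, 0, -1]
    - [0, 0, 0.036, 0, 0, 0, -1]
    - [0, 0, 0.036, 0, 0, 0, -1]
    - [0, 0, 0, 0, 0, 0, -1]

```text
clock: 10.3
position: [0.6086, -0.1539, 0.0838]
ee_rot: [0.764, 0.645, -0.002, -0.003]
ft_force: [0.1, 0.4, -0.5]
grip_width: -0.001
```

```bash
python3 - <<'E'
from h import *
p,d,c,o=shot("side","side6");print(o["position"],phi_of(o)[0],o["ft_force"])
crop("side6",200,150,360,300,5,"cS6")
E
```

```text
[ 0.60861069 -0.1538749   0.08383528] 80.29935286695171 [ 0.11938958  0.38812943 -0.47150695]
```

View pics/cS6.png

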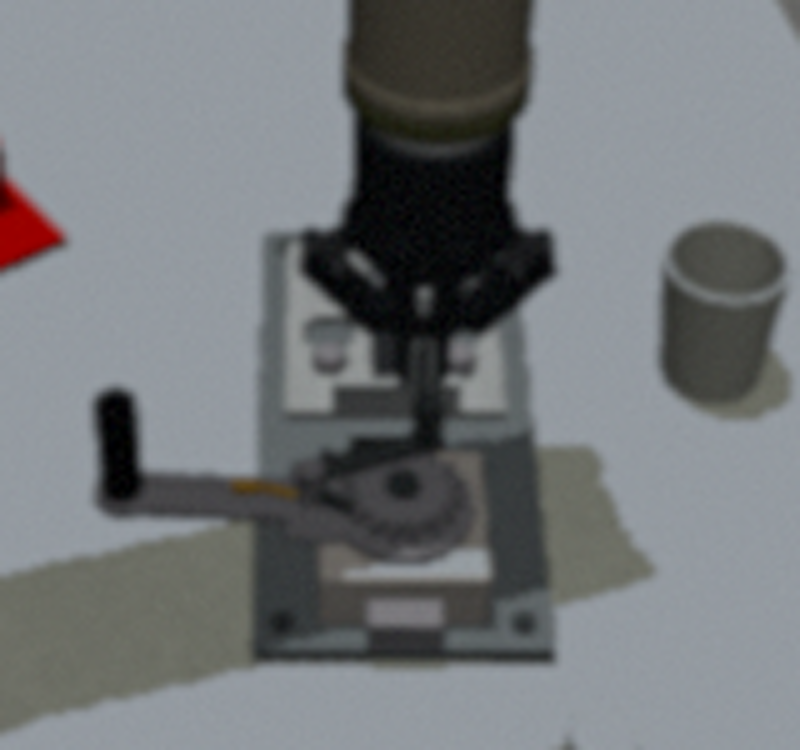

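Request:
move_arm:
  deltas:
    - [-0.01, 0, 0, 0, 0, 0, -1]
    - [-0.008, 0, 0, 0, 0, 0, -1]
    - [-0.008, 0, 0, 0, 0, 0, -1]
    - [-0.008, 0, 0, 0, 0, 0, -1]
    - [-0.008, 0, 0, 0, 0, 0, -1]
    - [-0.008, 0, 0, 0, 0, 0, -1]
    - [-0.008, 0, 0, 0, 0, 0, -1]
    - [0, 0, 0, 0, 0, 0, -1]

```text
clock: 11.35
position: [0.6014, -0.2126, 0.0878]
ee_rot: [0.765, 0.644, -0.0, 0.0]
ft_force: [-0.6, 0.1, 0.0]
grip_width: -0.002
```

```bash
python3 - <<'E'
from h import *
p,d,c,o=shot("side","side7");print(o["position"],phi_of(o)[0],o["ft_force"])
crop("side7",200,150,360,300,5,"cS7")
E
```

```text
[ 0.60140747 -0.2126321   0.08780877] 80.20789234766053 [-0.6357525   0.08211658  0.02265705]
```

View pics/cS7.png

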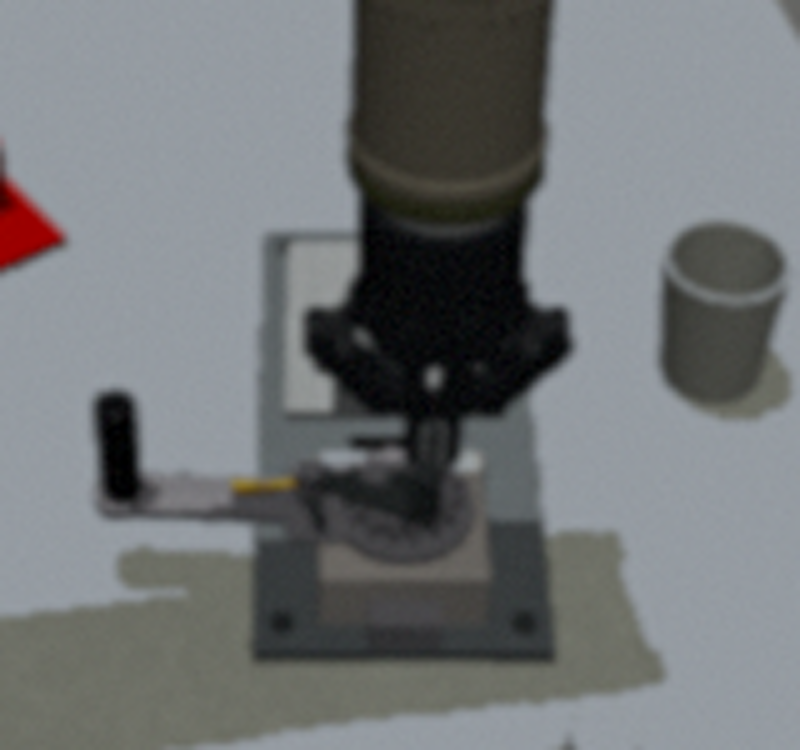

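Request:
move_arm:
  deltas:
    - [-0.003, 0, 0, 0, 0, 0, -1]
    - [-0.003, 0, 0, 0, 0, 0, -1]
    - [0, 0, 0, 0, 0, 0, -1]
    - [0, 0, 0, 0, 0, 0, -1]

```text
clock: 11.9
position: [0.6011, -0.215, 0.0879]
ee_rot: [0.764, 0.645, 0.001, -0.001]
ft_force: [0.3, 6.6, 0.2]
grip_width: 0.001
```

```bash
python3 - <<'E'
from h import *
p,d,c,o=shot("side","side8");print(o["position"],phi_of(o)[0],o["ft_force"])
P=cloud(c,d)
m=(P[...,0]>.56)&(P[...,0]<.63)&(P[...,1]<-.21)&(P[...,1]>-.27)&(P[...,2]>.082)&(P[...,2]<.107)
print(m.sum(),P[m].mean(0),np.percentile(P[m],[2,98],axis=0).round(3))
crop("side8",240,190,320,270,8,"cS8")
E
```

```text
[ 0.60110121 -0.2150166   0.08794193] 80.40169358386984 [0.2845807  6.63517288 0.22977474]
89 [ 0.5951253  -0.23292093  0.0985387 ] [[ 0.587 -0.243  0.083]
 [ 0.61  -0.211  0.107]]
```

View pics/cS8.png

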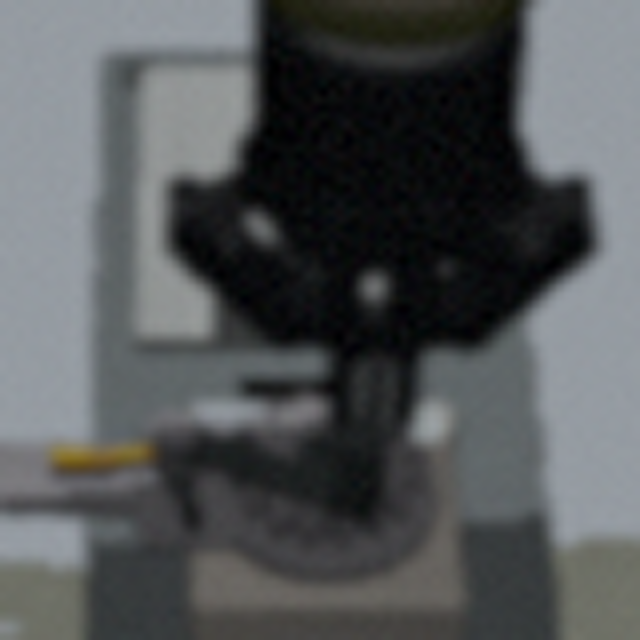

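```bash
python3 - <<'E'
from h import *
plan([(.603,-.205,.088,80.2,1),(.603,-.205,.2,80.2,3),(.453,-.177,.2,-13.6,10)],1)
E
```

```text
start [ 0.6011 -0.215   0.0879] 80.4 tilt 0.14
-> 0.603 -0.205 0.088 80.2
[0.0102, 0.0002, -0.0001, 0, 0, 0.2, 1],
-> 0.603 -0.205 0.2 80.2
[0.0, 0.0, -0.037, 0, 0, 0.0, 1],
[0.0, 0.0, -0.038, 0, 0, 0.0, 1],
[0.0, 0.0, -0.037, 0, 0, 0.0, 1],
-> 0.453 -0.177 0.2 -13.6
[0.0, -0.015, 0.0, 0, 0, 9.4, 1],
[-0.002, -0.015, 0.0, 0, 0, 9.4, 1],
[-0.005, -0.015, 0.0, 0, 0, 9.3, 1],
[-0.007, -0.013, 0.0, 0, 0, 9.4, 1],
[-0.009, -0.013, 0.0, 0, 0, 9.4, 1],
[-0.011, -0.01, 0.0, 0, 0, 9.4, 1],
[-0.013, -0.009, 0.0, 0, 0, 9.4, 1],
[-0.013, -0.006, 0.0, 0, 0, 9.3, 1],
[-0.015, -0.004, 0.0, 0, 0, 9.4, 1],
[-0.015, -0.002, 0.0, 0, 0, 9.4, 1],
--
end [ 0.4534 -0.1772  0.2   ] -13.6
```

Request:
move_arm:
  deltas:
    - [0.012, 0, 0, 0, 0, 0, -1]
    - [0, 0, -0.037, 0, 0, 0, -1]
    - [0, 0, -0.038, 0, 0, 0, -1]
    - [0, 0, -0.037, 0, 0, 0, 0]

```text
clock: 12.45
position: [0.6026, -0.2051, 0.2012]
ee_rot: [0.764, 0.645, -0.0, 0.0]
ft_force: [0.8, -0.4, 0.5]
grip_width: 0.196
```

Request:
move_arm:
  deltas:
    - [0, -0.015, 0, 0, 0, 9.4, 0.5]
    - [-0.002, -0.015, 0, 0, 0, 9.4, 0.5]
    - [-0.005, -0.015, 0, 0, 0, 9.4, 0.5]
    - [-0.007, -0.013, 0, 0, 0, 9.4, 0.5]
    - [-0.009, -0.013, 0, 0, 0, 9.4, 0.5]
    - [-0.011, -0.01, 0, 0, 0, 9.4, 0.5]
    - [-0.013, -0.009, 0, 0, 0, 9.4, 0.5]
    - [-0.013, -0.006, 0, 0, 0, 9.4, 0.5]
    - [-0.015, -0.004, 0, 0, 0, 9.4, 0.5]
    - [-0.015, -0.002, 0, 0, 0, 9.4, 0.5]

```text
clock: 13.7
position: [0.4526, -0.1773, 0.2]
ee_rot: [0.993, -0.122, 0.0, 0.0]
ft_force: [-0.0, -0.1, -0.1]
grip_width: 0.748
```

```bash
python3 - <<'E'
from h import *
for n in ("side","wrist"):
    p,d,c,o=shot(n,n+"9")
    P=cloud(c,d);ok=d>0;print(o["clock"],o["position"],phi_of(o)[0],o["ft_force"])
    def rect(x0,x1,y0,y1,z0,z1,name):
        Q=P[ok&(P[...,0]>x0)&(P[...,0]<x1)&(P[...,1]>y0)&(P[...,1]<y1)&(P[...,2]>z0)&(P[...,2]<z1)]
        if len(Q)<5:return
        r=cv2.minAreaRect((Q[:,:2]*1000).astype(np.float32));print(n,name,len(Q),np.round(r[0],1),np.round(r[1],1),round(r[2],2),np.median(Q[:,2]).round(4))
    rect(.57,.63,-.26,-.165,.094,.12,"tab"); rect(.4,.5,-.23,-.13,.11,.13,"post")
    rect(.56,.67,-.14,.05,.064,.071,"rack")
crop("side9",200,150,360,300,5,"cS9")
E
```

```text
13.7 [ 0.45259621 -0.17728764  0.20002094] -14.009465036965796 [-0.03709806 -0.06777912 -0.10429096]
side tab 37 [ 593.6 -235.3] [14.8 12.5] 64.86 0.104
side post 62 [ 452.5 -177.9] [21.9 19.6] 49.52 0.1182
side rack 122 [617.  -41.3] [113.   25.8] 80.22 0.0678
13.75 [ 0.45128036 -0.17708167  0.20000411] -14.483462203211928 [0.10871678 0.71076182 0.40180824]
wrist post 803 [ 452.3 -176.6] [21.1 20.9] 1.98 0.1196
wrist rack 1537 [612.5 -59. ] [71.1 23.7] 79.81 0.069
```

View pics/wrist9.png

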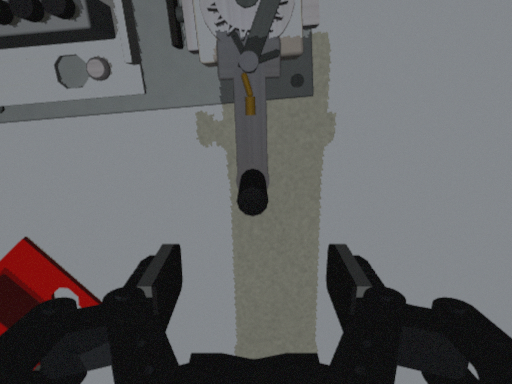

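View pics/cS9.png

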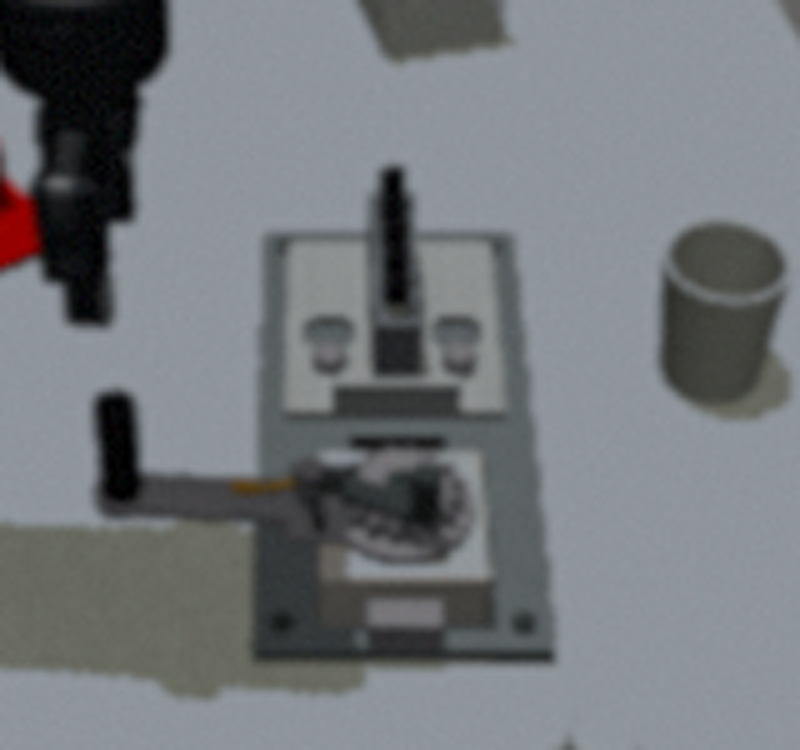

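Request:
move_arm:
  deltas:
    - [0, 0, 0.045, 0, 0, 0, 0.2]
    - [0, 0, 0.045, 0, 0, 0, 0]
    - [0, 0, 0.038, 0, 0, 0, -0.2]
    - [0, 0, 0, 0, 0, 0, -0.4]
    - [0, 0, 0, 0, 0, 0, -1]
    - [0, 0, 0, 0, 0, 0, -1]
    - [0, 0, 0, 0, 0, 0, -1]
  force: 25

```text
clock: 14.68
position: [0.4527, -0.1774, 0.0717]
ee_rot: [0.993, -0.119, -0.0, -0.0]
ft_force: [4.7, 0.8, -24.7]
grip_width: 0.251
```

Request:
move_arm:
  deltas:
    - [0, 0, 0.002, 0, 0, 0, -1]
    - [0, 0, 0, 0, 0, 0, -1]

```text
clock: 14.92
position: [0.4527, -0.1777, 0.0714]
ee_rot: [0.993, -0.119, -0.0, 0.0]
ft_force: [-7.7, 3.5, 1.5]
grip_width: 0.247
```

Request:
move_arm:
  deltas:
    - [0.001, 0.0166, 0, 0, 0, -6.8, -1]
    - [0.001, 0.0166, 0, 0, 0, -6.8, -1]
    - [0.001, 0.0166, 0, 0, 0, -6.8, -1]
    - [0.001, 0.0166, 0, 0, 0, -6.8, -1]
    - [0.0008, 0.014, 0, 0, 0, -5.8, -1]
    - [0, 0, 0, 0, 0, 0, -1]

```text
clock: 15.68
position: [0.4589, -0.2579, 0.0715]
ee_rot: [0.986, 0.168, 0.002, 0.001]
ft_force: [4.0, 1.3, -8.2]
grip_width: 0.251
```

```bash
python3 - <<'E'
from h import *
p,d,c,o=shot("side","side10");print(o["clock"],o["position"],phi_of(o)[0],o["ft_force"],o["torque"])
C=np.array([.5882,-.210]);r=o["position"][:2]-C;print(np.hypot(*r),170.25-np.degrees(np.arctan2(r[1],r[0])))
crop("side10",200,150,360,300,5,"cS10")
E
```

```text
15.675 [ 0.45893615 -0.25794144  0.07153365] 19.351026311601856 [ 3.96226521  1.31570481 -8.20048948] [ 0.37951617 -0.57787066  0.0367199 ]
0.13786778514938416 329.90116470817065
```

View pics/cS10.png

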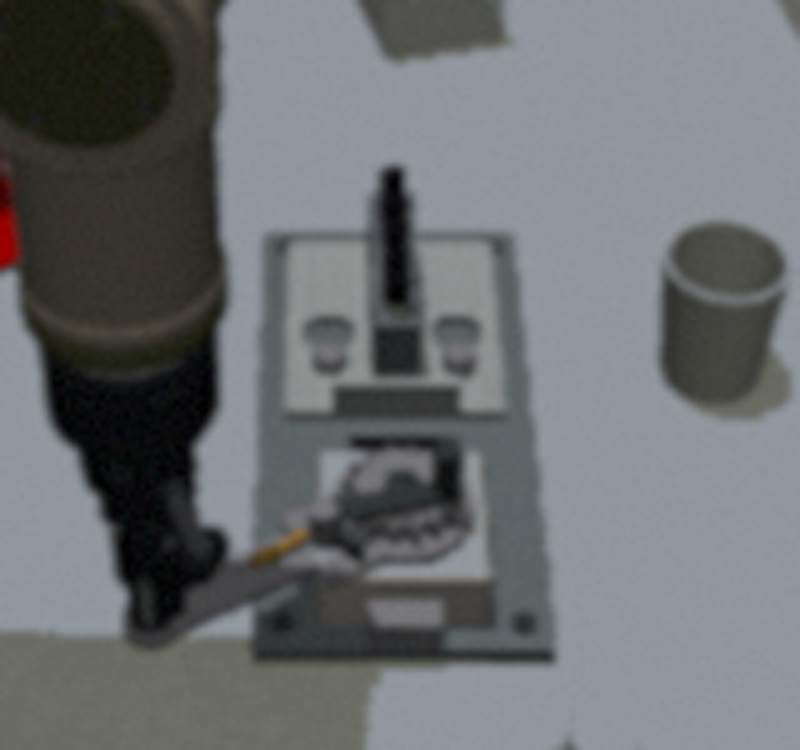

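Request:
move_arm:
  deltas:
    - [0.0009, -0.0161, 0, 0, 0, 6.6, -1]
    - [0.0009, -0.0161, 0, 0, 0, 6.6, -1]
    - [0.0009, -0.0161, 0, 0, 0, 6.6, -1]
    - [0.0009, -0.0161, 0, 0, 0, 6.6, -1]
    - [0.0009, -0.0161, 0, 0, 0, 6.6, -1]
    - [0.0009, -0.0161, 0, 0, 0, 6.6, -1]
    - [0.0009, -0.0161, 0, 0, 0, 6.6, -1]
    - [0.0009, -0.0161, 0, 0, 0, 6.6, -1]
    - [0.0009, -0.0161, 0, 0, 0, 6.6, -1]
    - [0, 0, 0, 0, 0, 0, -1]

```text
clock: 16.98
position: [0.4812, -0.1188, 0.0713]
ee_rot: [0.939, -0.343, -0.001, 0.0]
ft_force: [-13.0, 8.0, 9.8]
grip_width: 0.25
```

```bash
cat >> h.py <<'E'
def st(f):
    p,d,c,o=shot("side",f);print(o["clock"],o["position"].round(4),phi_of(o)[0].round(2),o["ft_force"].round(1))
    C=np.array([.5882,-.210]);r=o["position"][:2]-C;print("r",np.hypot(*r).round(4),"theta",(170.25-np.degrees(np.arctan2(r[1],r[0]))+180)%360-180)
    crop(f,240,190,330,270,8,"c"+f)
E
python3 -c "
from h import *
st('side11')"
```

```text
16.975 [ 0.4812 -0.1188  0.0713] -40.13 [-13.    8.    9.8]
r 0.1406 theta 30.697412208139696
```

View pics/cside11.png

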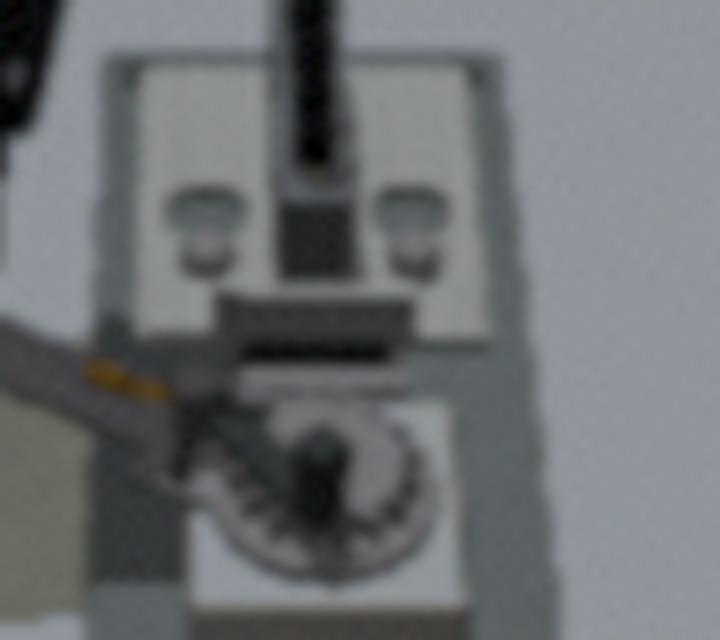

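Request:
move_arm:
  deltas:
    - [-0.002, 0.0161, 0, 0, 0, -6.6, -1]
    - [0.0009, 0.0161, 0, 0, 0, -6.6, -1]
    - [0.0009, 0.0161, 0, 0, 0, -6.6, -1]
    - [0.0009, 0.0161, 0, 0, 0, -6.6, -1]
    - [0.0009, 0.0161, 0, 0, 0, -6.6, -1]
    - [0.0009, 0.0161, 0, 0, 0, -6.6, -1]
    - [0.0009, 0.0161, 0, 0, 0, -6.6, -1]
    - [0.0009, 0.0161, 0, 0, 0, -6.6, -1]
    - [0.0009, 0.0161, 0, 0, 0, -6.6, -1]
    - [0, 0, 0, 0, 0, 0, -1]

```text
clock: 18.27
position: [0.4579, -0.2551, 0.0716]
ee_rot: [0.986, 0.168, 0.003, 0.001]
ft_force: [11.6, 3.2, -11.4]
grip_width: 0.25
```

```bash
python3 -c "
from h import *
st('side12')"
```

```text
18.275 [ 0.4579 -0.2551  0.0716] 19.39 [ 11.6   3.2 -11.4]
r 0.1379 theta -28.855264531139767
```

View pics/cside12.png

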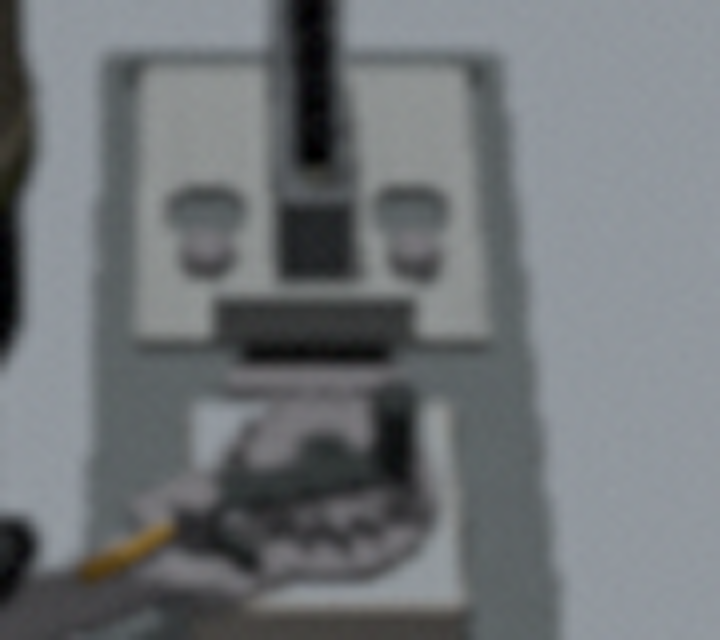

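Request:
move_arm:
  deltas:
    - [0.003, -0.0161, 0, 0, 0, 6.6, -1]
    - [0.0006, -0.0161, 0, 0, 0, 6.6, -1]
    - [0.0006, -0.0161, 0, 0, 0, 6.6, -1]
    - [0.0006, -0.0161, 0, 0, 0, 6.6, -1]
    - [0.0006, -0.0161, 0, 0, 0, 6.6, -1]
    - [0.0006, -0.0161, 0, 0, 0, 6.6, -1]

```text
clock: 19.08
position: [0.4573, -0.1609, 0.0716]
ee_rot: [0.984, -0.179, 0.003, 0.001]
ft_force: [8.6, -7.1, -14.1]
grip_width: 0.25
```

Request:
move_arm:
  deltas:
    - [0.0006, -0.0161, 0, 0, 0, 6.6, -1]
    - [0.0006, -0.0161, 0, 0, 0, 6.6, -1]
    - [0.0005, -0.0141, 0, 0, 0, 5.8, -1]
    - [0, 0, 0, 0, 0, 0, -1]

```text
clock: 19.58
position: [0.4797, -0.1203, 0.0715]
ee_rot: [0.941, -0.337, 0.002, 0.001]
ft_force: [4.3, -5.3, -7.8]
grip_width: 0.246
```

```bash
python3 -c "
from h import *
st('side13')"
```

```text
19.575 [ 0.4797 -0.1203  0.0715] -39.41 [ 4.3 -5.3 -7.8]
r 0.1408 theta 29.828160587920678
```

View pics/cside13.png

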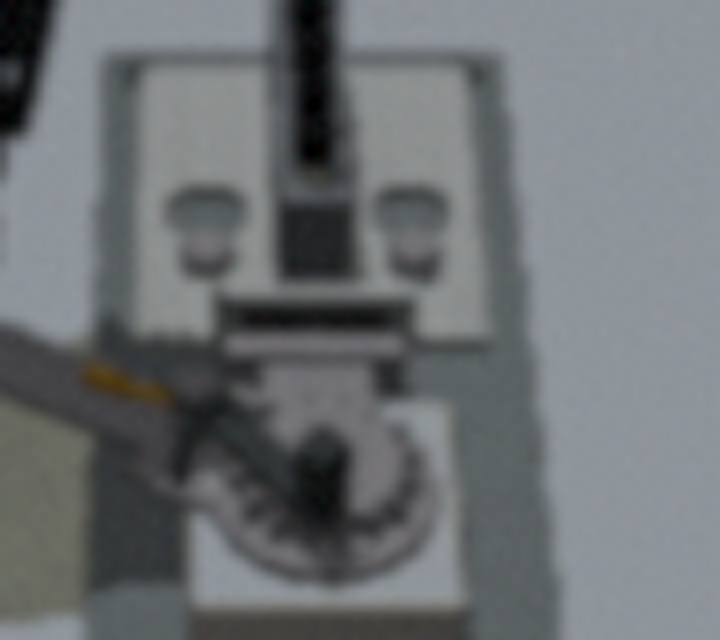

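Request:
move_arm:
  deltas:
    - [0.0025, 0.0161, 0, 0, 0, -6.6, -1]
    - [0.001, 0.0161, 0, 0, 0, -6.6, -1]
    - [0.001, 0.0161, 0, 0, 0, -6.6, -1]
    - [0.001, 0.0161, 0, 0, 0, -6.6, -1]
    - [0.001, 0.0161, 0, 0, 0, -6.6, -1]
    - [0.001, 0.0161, 0, 0, 0, -6.6, -1]
    - [0.001, 0.0161, 0, 0, 0, -6.6, -1]
    - [0.001, 0.0161, 0, 0, 0, -6.6, -1]
    - [0.001, 0.0161, 0, 0, 0, -6.6, -1]
    - [0, 0, 0, 0, 0, 0, -1]

```text
clock: 20.88
position: [0.4588, -0.2576, 0.0716]
ee_rot: [0.985, 0.175, 0.002, 0.001]
ft_force: [5.4, 2.5, -6.6]
grip_width: 0.25
```

Request:
move_arm:
  deltas:
    - [0.0006, -0.0161, 0, 0, 0, 6.6, -1]
    - [0.0006, -0.0161, 0, 0, 0, 6.6, -1]
    - [0.0006, -0.0161, 0, 0, 0, 6.6, -1]
    - [0, 0, 0, 0, 0, 0, -1]

```text
clock: 21.38
position: [0.4495, -0.2096, 0.0716]
ee_rot: [1.0, 0.002, 0.003, 0.001]
ft_force: [12.1, -1.6, -14.5]
grip_width: 0.249
```

```bash
python3 -c "
from h import *
st('side14')"
```

```text
21.375 [ 0.4495 -0.2096  0.0716] 0.27 [ 12.1  -1.6 -14.5]
r 0.1387 theta -9.583185901266887
```

View pics/cside14.png

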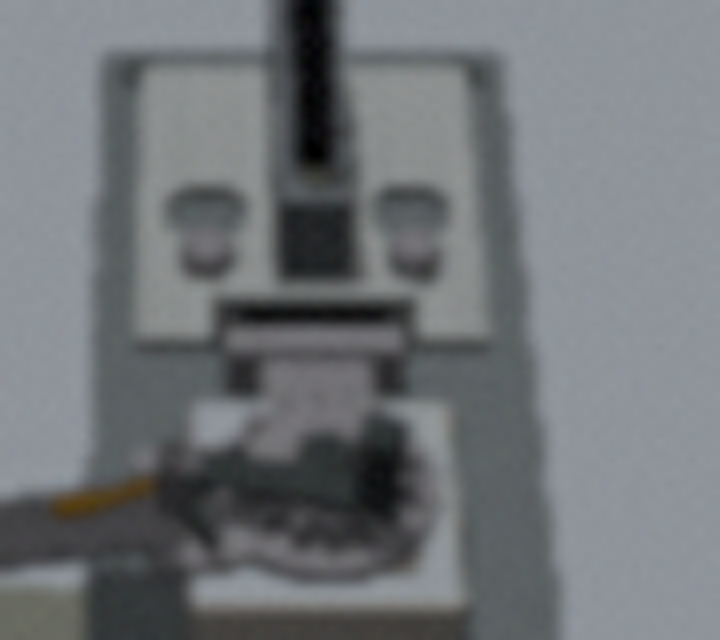

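Request:
move_arm:
  deltas:
    - [0.003, -0.0123, 0, 0, 0, 5, -1]
    - [0.0006, -0.0123, 0, 0, 0, 5, -1]

```text
clock: 21.68
position: [0.4509, -0.1867, 0.0715]
ee_rot: [0.996, -0.087, -0.0, 0.001]
ft_force: [-6.3, -3.9, 1.8]
grip_width: 0.251
```

Request:
move_arm:
  deltas:
    - [0.0006, -0.0123, 0, 0, 0, 5, -1]

```text
clock: 21.8
position: [0.4532, -0.1745, 0.0715]
ee_rot: [0.991, -0.13, -0.0, 0.001]
ft_force: [-8.0, -3.2, 4.1]
grip_width: 0.249
```

Request:
move_arm:
  deltas:
    - [0.0005, -0.0098, 0, 0, 0, 4, -1]

```text
clock: 21.92
position: [0.4559, -0.1649, 0.0714]
ee_rot: [0.986, -0.164, -0.001, 0.001]
ft_force: [-11.5, -1.8, 5.8]
grip_width: 0.246
```

Request:
move_arm:
  deltas:
    - [-0.002, -0.0098, 0, 0, 0, 4, -1]
    - [0, 0, 0, 0, 0, 0, -1]

```text
clock: 22.18
position: [0.4593, -0.1555, 0.0715]
ee_rot: [0.98, -0.198, 0.002, 0.001]
ft_force: [2.1, -6.0, -6.4]
grip_width: 0.249
```

Request:
move_arm:
  deltas:
    - [0.0003, -0.0074, 0, 0, 0, 3, -1]
    - [0, 0, 0, 0, 0, 0, -1]

```text
clock: 22.42
position: [0.4618, -0.1495, 0.0715]
ee_rot: [0.975, -0.223, 0.001, 0.002]
ft_force: [-2.2, -7.3, -3.4]
grip_width: 0.252
```

```bash
python3 -c "
from h import *
st('side15')"
```

```text
22.425 [ 0.4618 -0.1495  0.0715] -25.82 [-2.2 -7.3 -3.4]
r 0.1401 theta 15.849955904954697
```

View pics/cside15.png

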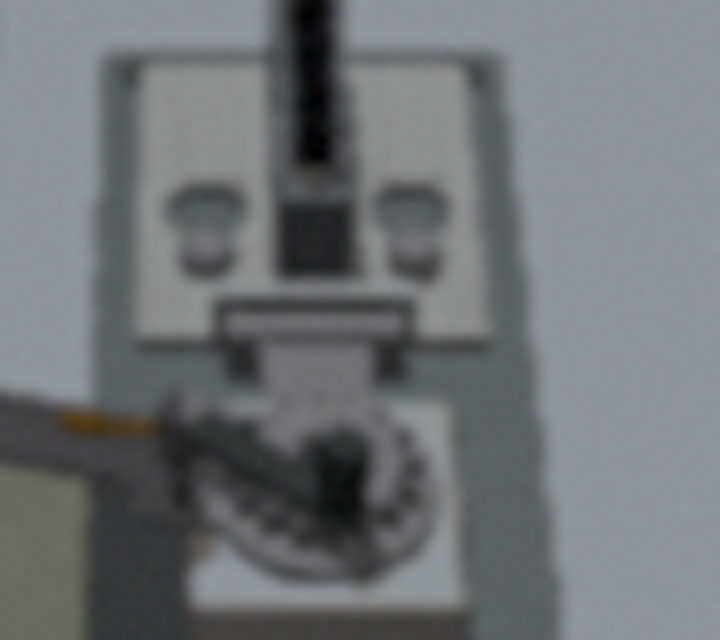

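Request:
move_arm:
  deltas:
    - [0.0003, -0.0074, 0, 0, 0, 3, -1]
    - [0, 0, 0, 0, 0, 0, -1]

```text
clock: 22.72
position: [0.4647, -0.1438, 0.0715]
ee_rot: [0.968, -0.249, 0.001, 0.002]
ft_force: [-5.3, -9.6, -0.7]
grip_width: 0.245
```

Request:
move_arm:
  deltas:
    - [0.0002, -0.005, 0, 0, 0, 2, -1]
    - [0, 0, 0, 0, 0, 0, -1]

```text
clock: 22.98
position: [0.4667, -0.1402, 0.0714]
ee_rot: [0.964, -0.267, 0.0, 0.003]
ft_force: [-8.4, -11.6, 1.4]
grip_width: 0.247
```

Request:
move_arm:
  deltas:
    - [0, -0.005, 0, 0, 0, 2, -1]
    - [0, 0, 0, 0, 0, 0, -1]

```text
clock: 23.22
position: [0.4688, -0.1364, 0.0714]
ee_rot: [0.959, -0.284, 0.0, 0.003]
ft_force: [-9.9, -13.6, 2.5]
grip_width: 0.247
```

```bash
python3 -c "
from h import *
st('side16')"
```

```text
23.225 [ 0.4688 -0.1364  0.0714] -32.94 [ -9.9 -13.6   2.5]
r 0.1403 theta 21.923581140290196
```

View pics/cside16.png

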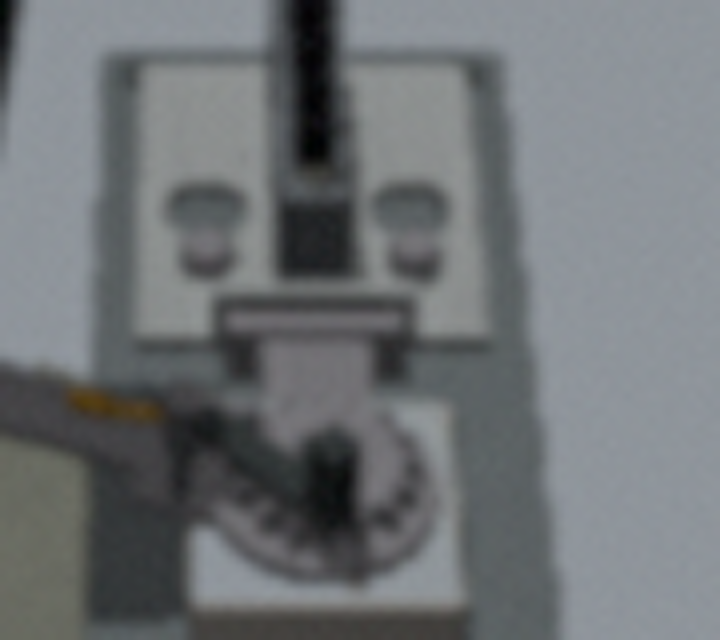

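Request:
move_arm:
  deltas:
    - [0, -0.005, 0, 0, 0, 2, -1]
    - [0, 0, 0, 0, 0, 0, -1]

```text
clock: 23.52
position: [0.4711, -0.1328, 0.0714]
ee_rot: [0.954, -0.301, -0.0, 0.003]
ft_force: [-11.7, -14.8, 4.4]
grip_width: 0.249
```

Request:
move_arm:
  deltas:
    - [0, -0.005, 0, 0, 0, 2, -1]
    - [0, 0, 0, 0, 0, 0, -1]

```text
clock: 23.78
position: [0.4734, -0.1293, 0.0714]
ee_rot: [0.948, -0.317, -0.0, 0.004]
ft_force: [-15.5, -16.3, 7.5]
grip_width: 0.252
```

```bash
python3 -c "
from h import *
st('side17')"
```

```text
23.775 [ 0.4734 -0.1293  0.0714] -37.02 [-15.5 -16.3   7.5]
r 0.1403 theta 25.37651669480013
```

View pics/cside17.png

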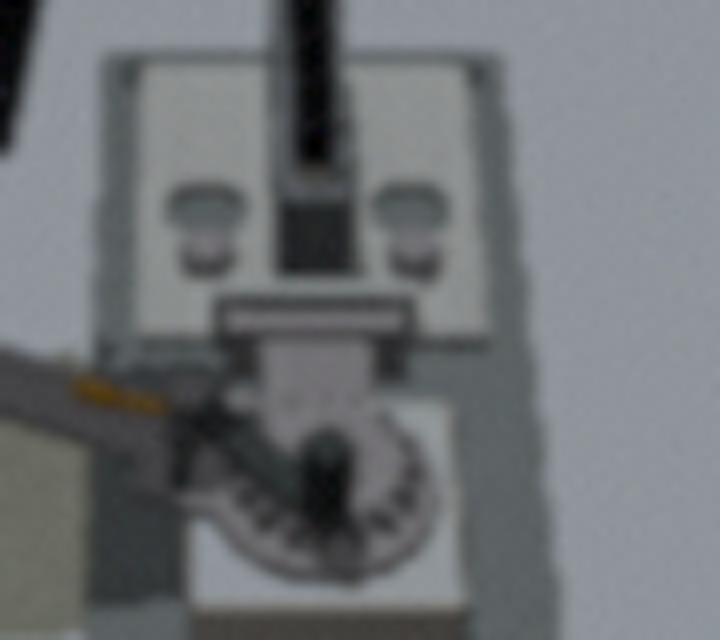

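```bash
python3 - <<'E'
from h import *
c=viewer.calibration("side")
ex=np.array([.9857,-.1685]);ey=np.array([.1685,.9857]);C=np.array([.605,-.1114])
for k in (9,11,12,13,14,15,16,17):
    z=np.load(f"side{k}.npz");g=cv2.cvtColor(z["p"],cv2.COLOR_RGB2GRAY).astype(float)
    # profile along deck y through x=+-18 at z ~ .034(jaw top)
    out=[]
    for X in (-12,-6,0,6,12,):
        pr=[]
        for Y in np.arange(-45,15,.5):
            w=C+(X*ex+Y*ey)/1000;u,v=proj(c,[w[0],w[1],.036]);pr.append(cv2.getRectSubPix(z["p"][:,:,1].astype(np.float32),(1,1),(float(u),float(v)))[0,0])
        out.append(pr)
    m=np.mean(out,0);print(k,[int(x) for x in m[::3]])
E
```

```text
9 [86, 71, 57, 47, 38, 42, 51, 62, 76, 89, 94, 97, 97, 94, 90, 81, 72, 65, 60, 55, 55, 55, 55, 56, 56, 55, 54, 55, 56, 60, 71, 83, 94, 105, 112, 106, 101, 91, 78, 66]
11 [101, 96, 92, 94, 96, 100, 105, 107, 103, 99, 83, 67, 50, 34, 19, 20, 20, 26, 33, 41, 46, 51, 53, 55, 56, 55, 54, 55, 56, 61, 72, 83, 94, 104, 111, 106, 101, 90, 77, 66]
12 [104, 99, 94, 96, 97, 101, 106, 108, 104, 100, 84, 67, 50, 34, 19, 21, 22, 28, 35, 42, 46, 51, 54, 56, 57, 56, 55, 55, 57, 61, 72, 84, 95, 106, 113, 107, 102, 91, 79, 67]
13 [110, 110, 111, 112, 112, 113, 112, 112, 109, 107, 101, 94, 89, 87, 86, 94, 101, 104, 102, 99, 85, 71, 56, 40, 28, 25, 23, 29, 38, 49, 65, 81, 93, 105, 112, 106, 101, 90, 78, 66]
14 [110, 110, 109, 110, 111, 112, 112, 113, 112, 111, 107, 103, 97, 91, 85, 90, 94, 100, 107, 112, 108, 104, 91, 74, 57, 40, 23, 24, 31, 41, 60, 79, 92, 104, 111, 106, 101, 90, 78, 66]
15 [111, 110, 109, 110, 111, 112, 112, 113, 113, 113, 113, 113, 113, 112, 112, 107, 102, 96, 89, 85, 88, 91, 97, 103, 106, 101, 96, 86, 73, 66, 73, 80, 93, 108, 118, 115, 113, 102, 88, 75]
16 [112, 112, 112, 112, 113, 113, 112, 112, 112, 112, 112, 113, 113, 112, 112, 110, 108, 103, 97, 91, 89, 86, 91, 98, 102, 100, 98, 89, 77, 69, 71, 73, 83, 96, 105, 105, 104, 96, 83, 72]
17 [110, 110, 110, 111, 111, 112, 113, 113, 113, 113, 113, 113, 112, 113, 113, 110, 108, 103, 96, 89, 86, 84, 89, 97, 103, 102, 102, 93, 83, 75, 76, 78, 89, 104, 116, 117, 119, 110, 97, 83]
```

Request:
move_arm:
  deltas:
    - [0, 0.004, 0, 0, 0, -1.5, -1]
    - [0, 0.004, 0, 0, 0, -1.5, -1]
    - [0, 0, 0, 0, 0, 0, -1]

```text
clock: 24.2
position: [0.4698, -0.135, 0.0714]
ee_rot: [0.956, -0.292, 0.0, 0.003]
ft_force: [-8.0, -14.0, 0.4]
grip_width: 0.249
```

```bash
python3 -c "
from h import *
st('side18')"
```

```text
24.2 [ 0.4698 -0.135   0.0714] -33.95 [ -8.  -14.    0.4]
r 0.1401 theta 22.61729197144487
```

View pics/cside18.png

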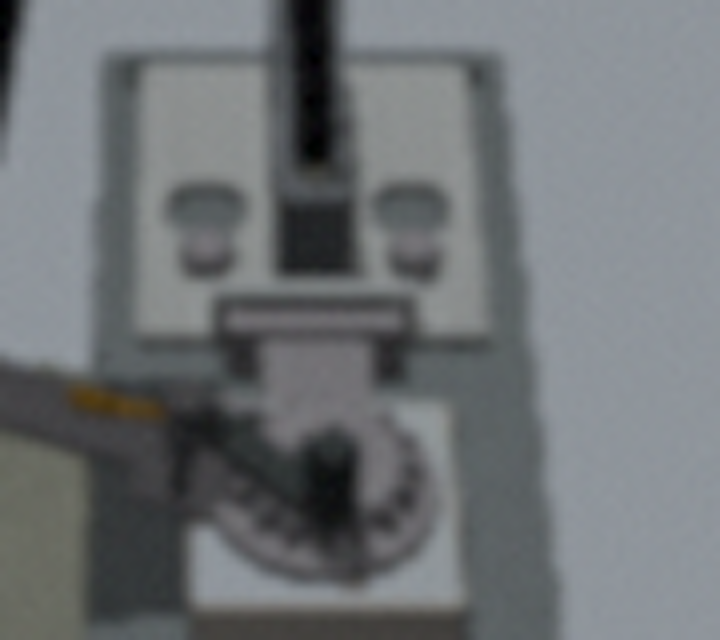

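Request:
move_arm:
  deltas:
    - [0, 0.004, 0, 0, 0, -1.6, -1]
    - [0, 0.004, 0, 0, 0, -1.6, -1]
    - [0, 0, 0, 0, 0, 0, -1]

```text
clock: 24.62
position: [0.4663, -0.1412, 0.0715]
ee_rot: [0.964, -0.265, 0.001, 0.002]
ft_force: [-4.3, -12.4, -4.4]
grip_width: 0.25
```

```bash
python3 -c "
from h import *
st('side19')"
```

```text
24.625 [ 0.4663 -0.1412  0.0715] -30.73 [ -4.3 -12.4  -4.4]
r 0.14 theta 19.698575739129268
```

View pics/cside19.png

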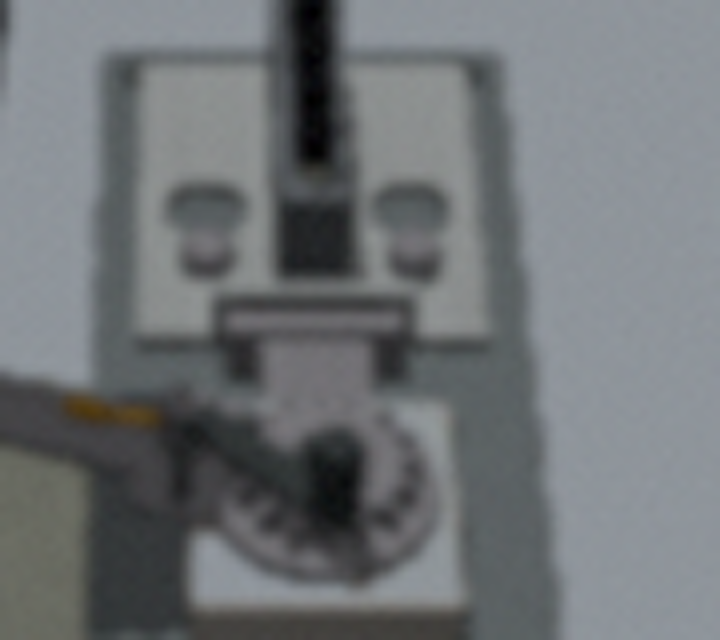

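Request:
move_arm:
  deltas:
    - [0, 0.005, 0, 0, 0, -2, -1]
    - [0, 0.005, 0, 0, 0, -2, -1]
    - [0, 0, 0, 0, 0, 0, -1]
    - [0, 0, 0, 0, 0, 0, -1]

```text
clock: 25.18
position: [0.4624, -0.1488, 0.0715]
ee_rot: [0.973, -0.231, 0.002, 0.002]
ft_force: [0.8, -9.7, -7.7]
grip_width: 0.251
```

Request:
move_arm:
  deltas:
    - [0, 0.004, 0, 0, 0, -1.6, -1]
    - [0, 0.004, 0, 0, 0, -1.6, -1]
    - [0, 0, 0, 0, 0, 0, -1]

```text
clock: 25.55
position: [0.4596, -0.1555, 0.0716]
ee_rot: [0.979, -0.203, 0.002, 0.001]
ft_force: [5.1, -7.0, -11.9]
grip_width: 0.253
```

```bash
python3 -c "
from h import *
st('side20')"
```

```text
25.55 [ 0.4596 -0.1555  0.0716] -23.44 [  5.1  -7.  -11.9]
r 0.1397 theta 13.219559446003075
```

View pics/cside20.png

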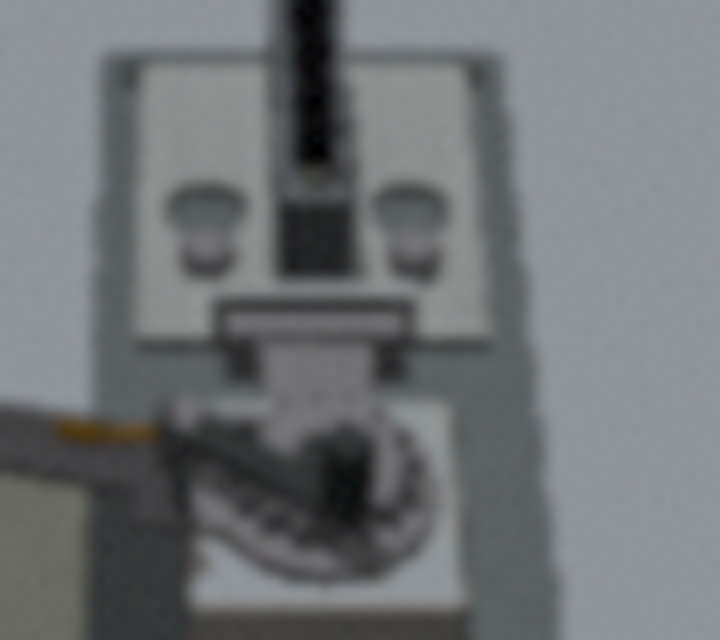

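Request:
move_arm:
  deltas:
    - [0, 0.003, 0, 0, 0, -1, -1]
    - [0, 0, 0, 0, 0, 0, -0.2]
    - [0, 0, 0, 0, 0, 0, 0.2]
    - [0, 0, 0, 0, 0, 0, 0.2]
    - [0, 0, -0.03, 0, 0, 0, 0.2]
    - [0, 0, -0.05, 0, 0, 0, 0.2]
    - [0, 0, -0.06, 0, 0, 0, 0.2]
    - [0, 0, 0, 0, 0, 0, 0.2]

```text
clock: 26.6
position: [0.4593, -0.156, 0.2147]
ee_rot: [0.981, -0.193, 0.004, 0.001]
ft_force: [0.6, 0.1, -1.5]
grip_width: 0.598
```

```bash
python3 - <<'E'
from h import *
st('side21')
p,d,c,o=shot("wrist","wrist21");print(o["position"])
c=viewer.calibration("side")
ex=np.array([.9857,-.1685]);ey=np.array([.1685,.9857]);C=np.array([.605,-.1114])
for k in (13,15,17,19,20,21):
    z=np.load(f"side{k}.npz")
    out=[[cv2.getRectSubPix(z["p"][:,:,1].astype(np.float32),(1,1),tuple(map(float,proj(c,[*(C+(X*ex+Y*ey)/1000),.036]))))[0,0] for Y in np.arange(-15,15,.75)] for X in (-12,-6,0,6,12)]
    print(k,np.mean(out,0).astype(int).tolist())
E
```

```text
26.6 [ 0.4593 -0.156   0.2147] -22.31 [ 0.6  0.1 -1.5]
r 0.1397 theta 12.96834127268724
[ 0.45802688 -0.15585688  0.21204495]
13 [85, 78, 71, 64, 56, 48, 40, 33, 28, 27, 25, 24, 23, 24, 29, 33, 38, 42, 49, 57, 65, 73, 81, 88, 93, 99, 105, 110, 112, 109, 106, 104, 101, 97, 90, 84, 78, 72, 66, 63]
15 [88, 89, 91, 93, 97, 100, 103, 106, 106, 104, 101, 99, 96, 92, 86, 79, 73, 67, 66, 70, 73, 77, 80, 86, 93, 101, 108, 115, 118, 117, 115, 114, 113, 109, 102, 95, 88, 81, 75, 70]
17 [86, 85, 84, 85, 89, 93, 97, 101, 103, 102, 102, 102, 102, 99, 93, 88, 83, 77, 75, 76, 76, 77, 78, 82, 89, 97, 104, 111, 116, 116, 117, 118, 119, 117, 110, 103, 97, 90, 83, 77]
19 [89, 88, 86, 87, 91, 94, 98, 101, 102, 102, 101, 100, 99, 95, 89, 83, 77, 71, 69, 69, 70, 71, 72, 76, 82, 89, 95, 102, 105, 105, 105, 104, 104, 102, 96, 90, 84, 78, 73, 68]
20 [89, 90, 92, 94, 97, 100, 103, 106, 106, 103, 101, 98, 96, 91, 85, 79, 73, 66, 66, 69, 73, 77, 81, 86, 93, 101, 108, 115, 118, 117, 116, 115, 113, 109, 102, 95, 88, 81, 74, 69]
21 [88, 90, 92, 95, 97, 100, 103, 106, 106, 103, 101, 98, 96, 91, 85, 79, 73, 66, 65, 69, 72, 76, 79, 85, 92, 99, 107, 114, 117, 116, 115, 114, 113, 109, 102, 94, 87, 80, 74, 69]
```

View pics/cside21.png

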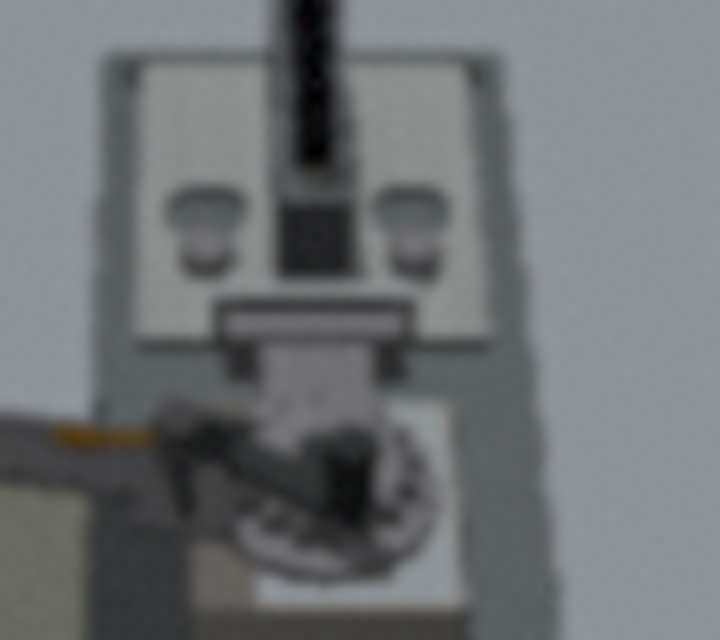

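View pics/wrist21.png

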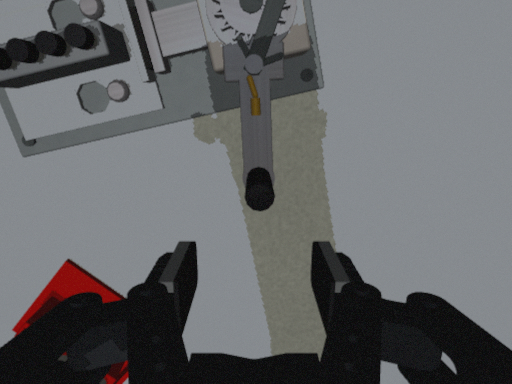

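```bash
python3 - <<'E'
from h import *
plan([(.619,-.0394,.236,80.3,11)],0.2)
E
```

```text
start [ 0.457  -0.1557  0.2103] -22.32 tilt 0.07
-> 0.619 -0.0394 0.236 80.3
[0.01, -0.015, -0.002, 0, 0, -9.3, 0.2],
[0.012, -0.014, -0.003, 0, 0, -9.4, 0.2],
[0.014, -0.012, -0.002, 0, 0, -9.3, 0.2],
[0.015, -0.009, -0.002, 0, 0, -9.3, 0.2],
[0.017, -0.006, -0.003, 0, 0, -9.3, 0.2],
[0.018, -0.004, -0.002, 0, 0, -9.4, 0.2],
[0.018, -0.0, -0.002, 0, 0, -9.3, 0.2],
[0.018, 0.002, -0.003, 0, 0, -9.3, 0.2],
[0.017, 0.005, -0.002, 0, 0, -9.4, 0.2],
[0.017, 0.008, -0.002, 0, 0, -9.3, 0.2],
--
[0.014, 0.011, -0.003, 0, 0, -9.3, 0.2],
end [ 0.6192 -0.0399  0.2363] 80.28
```

Request:
move_arm:
  deltas:
    - [0.01, -0.015, -0.002, 0, 0, -9.3, 0.2]
    - [0.012, -0.014, -0.003, 0, 0, -9.4, 0.2]
    - [0.014, -0.012, -0.002, 0, 0, -9.3, 0.2]
    - [0.015, -0.009, -0.002, 0, 0, -9.3, 0.2]
    - [0.017, -0.006, -0.003, 0, 0, -9.3, 0.2]
    - [0.018, -0.004, -0.002, 0, 0, -9.4, 0.2]
    - [0.018, 0, -0.002, 0, 0, -9.3, 0.2]
    - [0.018, 0.002, -0.003, 0, 0, -9.3, 0.2]
    - [0.017, 0.005, -0.002, 0, 0, -9.4, 0.2]
    - [0.017, 0.008, -0.002, 0, 0, -9.3, 0.2]

```text
clock: 27.95
position: [0.6038, -0.0491, 0.2311]
ee_rot: [0.813, 0.583, -0.001, -0.001]
ft_force: [0.5, -0.3, -0.4]
grip_width: 0.598
```

Request:
move_arm:
  deltas:
    - [0.014, 0.011, -0.003, 0, 0, -9.3, 0.2]
    - [0, 0, 0, 0, 0, 0, 0.2]

```text
clock: 28.2
position: [0.6189, -0.0387, 0.2341]
ee_rot: [0.764, 0.645, -0.0, -0.001]
ft_force: [0.3, 0.3, 0.1]
grip_width: 0.599
```

```bash
python3 - <<'E'
from h import *
p,d,c,o=shot("wrist","wrist22");print(o["clock"],o["position"],phi_of(o)[0])
a=cv2.imread("pics/wrist5.png")[200:340,190:320];b=cv2.imread("pics/wrist22.png")[200:340,190:320]
cv2.imwrite("pics/cmp.png",cv2.resize(np.hstack([a,b]),None,fx=3,fy=3.5,interpolation=cv2.INTER_CUBIC))
E
```

```text
28.2 [ 0.61886465 -0.03866316  0.23410151] 80.36080819423182
```

View pics/cmp.png

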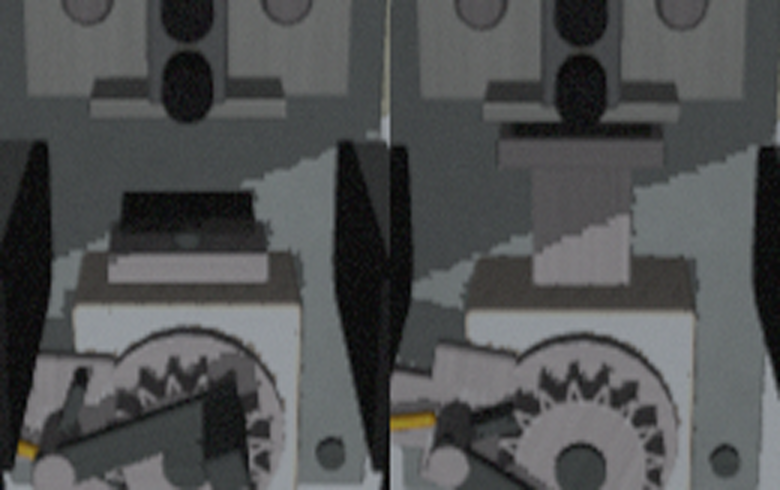

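```bash
python3 - <<'E'
from h import *
import sys
T=viewer.calibration("wrist")["T_tool_cam"]
ex=np.array([.9857,-.1685]);ey=np.array([.1685,.9857]);C=np.array([.605,-.1114])
poses={"wrist5":([0.61888998,-0.03935173,0.23619895],80.28),"wrist22":([0.61886465,-0.03866316,0.23410151],80.36)}
for n,(t,ph) in poses.items():
    z=np.load(n+".npz");c=dict(viewer.calibration("wrist"));A=axes(ph).T;R=A@T[:3,:3];p=np.array(t)+A@T[:3,3];c["R"]=R.T;c["t"]=-R.T@p
    P=cloud(c,z["d"]);q=P[...,:2]-C;X=q@ex*1000;Y=q@ey*1000;Z=P[...,2]*1000
    for uu in (238,268):
        print(n,uu)
        for v in range(225,292): 
            print((v,round(float(X[v,uu])),round(float(Y[v,uu]),1),round(float(Z[v,uu]),1),int(z["p"][v,uu,1])),end=" ")
        print()
E
```

```text
wrist5 238
(225, -16, 7.5, 28.1, 53) (226, -16, 7.8, 31.9, 47) (227, -16, 7.6, 34.4, 48) (228, -16, 7.8, 37.8, 81) (229, -16, 7.5, 39.8, 101) (230, -16, 5.8, 38.4, 98) (231, -16, 5.1, 39.6, 98) (232, -16, 3.6, 38.7, 96) (233, -16, 2.8, 39.7, 84) (234, -17, -9.6, 12.5, 70) (235, -17, -10.6, 13.2, 74) (236, -17, -11.8, 13.3, 74) (237, -17, -13.1, 13.1, 73) (238, -17, -14.4, 12.9, 73) (239, -17, -15.6, 13.1, 75) (240, -17, -16.4, 14.1, 73) (241, -17, -18.2, 13.0, 75) (242, -17, -19.6, 12.5, 76) (243, -17, -21.0, 12.3, 73) (244, -17, -22.0, 12.8, 73) (245, -17, -23.0, 13.5, 72) (246, -17, -24.3, 13.4, 71) (247, -17, -25.9, 12.6, 74) (248, -17, -26.5, 14.2, 72) (249, -17, -28.7, 12.2, 71) (250, -17, -29.4, 13.4, 68) (251, -17, -30.8, 13.0, 71) (252, -17, -31.1, 15.0, 73) (253, -17, -33.5, 12.9, 72) (254, -17, -33.5, 15.4, 55) (255, -17, -33.3, 18.5, 14) (256, -17, -33.5, 20.7, 13) (257, -17, -32.5, 25.2, 10) (258, -17, -32.9, 27.0, 10) (259, -17, -33.3, 28.7, 17) (260, -17, -33.7, 30.2, 19) (261, -16, -32.6, 34.8, 10) (262, -16, -32.5, 37.5, 25) (263, -16, -33.5, 38.0, 21) (264, -16, -35.
[... 5582 characters left out ...]
.6, 128) (267, 17, -38.7, 34.0, 129) (268, 17, -39.6, 34.5, 128) (269, 17, -41.1, 34.1, 129) (270, 17, -42.6, 33.6, 127) (271, 17, -43.8, 33.7, 129) (272, 17, -45.2, 33.5, 129) (273, 17, -45.9, 34.4, 130) (274, 17, -47.3, 34.0, 128) (275, 17, -48.4, 34.4, 127) (276, 17, -49.5, 34.6, 127) (277, 17, -50.9, 34.3, 127) (278, 17, -52.0, 34.6, 127) (279, 17, -53.4, 34.3, 130) (280, 17, -54.3, 35.0, 114) (281, 17, -55.4, 35.2, 85) (282, 17, -56.7, 35.3, 59) (283, 17, -55.6, 39.2, 62) (284, 17, -55.5, 41.5, 64) (285, 17, -55.9, 43.0, 62) (286, 17, -56.3, 44.3, 60) (287, 17, -55.9, 47.1, 63) (288, 17, -56.2, 48.5, 92) (289, 17, -57.2, 49.0, 130) (290, 17, -57.2, 51.0, 146) (291, 17, -58.5, 50.9, 149)
```

```bash
python3 - <<'E'
from h import *
p,d,c,o=shot("side","side23");P=cloud(c,d);ok=d>0
def ctr(x0,x1,y0,y1,z0,z1,n):
    Q=P[ok&(P[...,0]>x0)&(P[...,0]<x1)&(P[...,1]>y0)&(P[...,1]<y1)&(P[...,2]>z0)&(P[...,2]<z1)]
    r=cv2.minAreaRect((Q[:,:2]*1000).astype(np.float32));print(n,len(Q),np.round(r[0],1),np.round(r[1],1),round(r[2],1));return np.array(r[0])
t=ctr(.56,.64,-.26,-.165,.096,.108,"tab");q=ctr(.4,.52,-.23,-.1,.112,.13,"post");ctr(.56,.67,-.14,.05,.064,.071,"rack")
for C in ([588.2,-210.],[589,-208.]):
    C=np.array(C);u=(q-C)/np.linalg.norm(q-C);pv=C+46*u;w=t-pv;
    a=np.degrees(np.arctan2(w[1],w[0])-np.arctan2(-u[1],-u[0]));print("lever len",np.linalg.norm(w),"offset",a,"pawl",0.4-np.radians(a))
print(o["clock"],o["ft_force"])
E
```

```text
tab 37 [ 590.7 -236.1] [14.5 13.9] 36.7
post 54 [ 457.1 -162.2] [21.4 17.3] 83.2
rack 122 [618.5 -40.2] [113.7  24.6] 79.3
lever len 61.96407255089447 offset -22.419694369119657 pawl 0.791297484031971
lever len 62.46306152677878 offset -24.552682902347694 pawl 0.8285251568440847
28.25 [-0.23110677  0.33537725  0.04176   ]
```

View pics/side23.png

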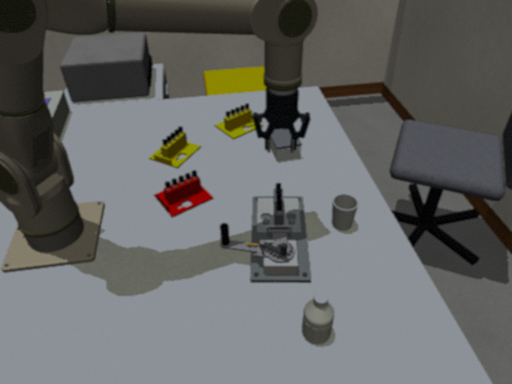

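```bash
python3 -c "
from workcell import manip
print(manip.hand_in())"
```

```text
the job is handed in; nothing more can be done
None
```

The job is done and handed in at about 28 s of the 66 s allowed; hand-in gave no verdict.

**What I did**
- I set the carrier over both studs and slid it to the deck's +y until it hit the stop (about 5 N), then let go.
- I pushed the thumb lever over to its stop.
- I pumped the handle through three strokes until it went stiff (about 22 N at the post). I then eased off, opened the fingers and moved clear.

**Last checks**
- **Lever:** its angle measures about 0.8 rad, on the tightening side.
- **Pad:** the gap from jaw to flange is down from 12.4 mm to 6.4 mm, so the pad is pushed in about 6 mm. I did not measure its force directly.
- **Carrier:** both stud heads sit over the slot ends. The side camera puts the carrier 1–3 mm beyond its nominal home position in +y. The slot has about 1.5 mm of play and the camera is good to about 2 mm.
- **Robot:** it stands clear of everything, with wrist force near zero.
- **Bystanders:** they look unmoved in the last side picture. I did not measure their positions.

**One disagreement:** the jaw advance measured 41.6 mm, against the 40.5 mm expected with the pad fully in. That is within camera error.

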